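# Stow the kit lift for the drive

### The job

Get the kit lift ready for the drive: clear every yellow used box out of its tray into the grey crate, then set exactly three of the white kit packs down on the tray floor and leave the other packs on the desk away from the lift. Then raise the loaded tray by its black grip until the red pawl has passed the upper rung and swung out again, lower it so that it hangs on that rung, and last turn the cam on top of the mast until its high point (red end) squarely presses the sprung brass shoe. Do not disturb the stamp, the tape measure or the card reader.

Things in the scene. Friction and masses are not known exactly. Their poses are not given: they have to be found in the camera images.
- lift: fixed kit lift on a blue base plate (290 x 260 x 12 mm). Origin on the desk under the middle of the tray; x points to the mast behind the tray, z up; the black lifting grip is on the -x side. Mast: two 14 mm rails at x 114, y +-60 mm, two steel rungs between them, and a blue head plate (70 x 170 mm, top at z 225) carrying cam, brass shoe and, at y 45 to 75, a grey block up to z 239
- carriage (a joint): height of the tray carriage in m: 0 at rest on the bottom, 0.045 when its pawl sits on the lower rung, 0.09 on the upper rung, 0.125 at the top stop. It slides straight up, about 0.55 kg empty plus its load, and sinks by itself when let go unless the pawl sits on a rung; once on a rung it cannot go down again
- pawl (a joint): angle in rad of the red gravity pawl behind the tray: 0 = nose out level (its weighted tail holds it there, against a stop), up to 1.35 = nose pushed down by a rung that it is passing on the way up. It clears a rung and swings back to 0 about 17 mm above the height at which it then seats (carriage near 0.107 for the upper rung)
- cam (a joint): angle of the cam in rad, growing anticlockwise seen from above, range -0.3 to 2.9; starts between 0 and 0.7; at 2.2 its high point faces the brass shoe. Stays where it is left (friction 0.05 N m)
- shoe (a joint): how far the brass sprung shoe is pushed in, in m: 0 = out, untouched; 0.005 when the cam's high point bears on it (about 7 N). It moves along the lift's +y, away from the cam; it feels the cam over the last 0.9 rad
- tray_floor (a point): middle of the white tray's inner floor, 25 mm above the desk when the carriage is down, rising with it; axes as the lift's. Inside 120 (x) x 230 (y) mm, walls 5 mm thick and 15 mm above the floor; open on top
- lift_grip (a point): gripping point on the tray's black upright grip, a rubber block 36 (lift x) x 16 (lift y) x 64 (z) mm; this point is 24 mm below its top, 78 mm above the desk with the carriage down, 105 mm in front (-x) of the tray's middle; rises with the carriage
- upper_rung (a point): middle of the upper of the mast's two rungs, on its axis, 142 mm above the desk; rung 8 mm dia along the lift's y
- lower_rung (a point): middle of the lower rung, 97 mm above the desk
- cam_grip (a point): gripping point on the cam's axis (vertical, on the mast head, at x = 114, y = -30 mm in the lift's frame), 264 mm above the desk. The grip is a black upright bar 54 x 14 x 36 mm high with one red end, top 13 mm above this point; own x runs along the bar to the red end, which shows the cam's high point (yellow eccentric disc below, 20 mm radius, 12 mm off centre)
- crate: fixed grey open crate for used boxes, 270 (own x) x 130 (y) x 35 mm high, walls and floor 5 mm; origin under its middle, on the desk
- mat: fixed green mat, 240 (own x) x 210 (y) x 3 mm, on which the packs stand; origin under its middle
- pack1: one of five alike white kit packs with a red band and a blue patch on top, a rigid block 90 (own x) x 36 (y) x 50 (z) mm, about 90 g; origin at its centre. At the start it stands on the green mat, z up
- pack2: one of five alike white kit packs with a red band and a blue patch on top, a rigid block 90 (own x) x 36 (y) x 50 (z) mm, about 90 g; origin at its centre. At the start it stands on the green mat, z up
- pack3: one of five alike white kit packs with a red band and a blue patch on top, a rigid block 90 (own x) x 36 (y) x 50 (z) mm, about 90 g; origin at its centre. At the start it stands on the green mat, z up
- pack4: one of five alike white kit packs with a red band and a blue patch on top, a rigid block 90 (own x) x 36 (y) x 50 (z) mm, about 90 g; origin at its centre. At the start it stands on the green mat, z up
- pack5: one of five alike white kit packs with a red band and a blue patch on top, a rigid block 90 (own x) x 36 (y) x 50 (z) mm, about 90 g; origin at its centre. At the start it stands on the green mat, z up
- used1: one of up to three alike used-needle boxes, yellow with a red lid, a rigid block 70 (own x) x 36 (y) x 50 (z) mm, about 70 g; origin at its centre. Those present (one to three) start in the lift's tray, z up
- used2: one of up to three alike used-needle boxes, yellow with a red lid, a rigid block 70 (own x) x 36 (y) x 50 (z) mm, about 70 g; origin at its centre. Those present (one to three) start in the lift's tray, z up
- used3: one of up to three alike used-needle boxes, yellow with a red lid, a rigid block 70 (own x) x 36 (y) x 50 (z) mm, about 70 g; origin at its centre. Those present (one to three) start in the lift's tray, z up
- stamp: bystander: rubber stamp, green base 52 mm dia, red ball on top, 87 mm high; origin under its foot
- tape: bystander: yellow tape measure, flat disc 60 mm dia, 22 mm high; origin under its middle
- reader: bystander: flat black card reader with grey keys, 100 x 70 x 26 mm, beside the mast's far corner; origin under its middle

How it is judged:
On the way, in this order (a step that is already met when the one before it is completed fails the run):
1. with the carriage still down, every used box lies in the crate and exactly three packs lie on the tray floor (x of used1 in the frame of crate between -0.125 and 0.125 m and y of used1 in the frame of crate between -0.058 and 0.058 m and z of used1 in the frame of crate between 0.005 and 0.045 m and x of used2 in the frame of crate between -0.125 and 0.125 m and y of used2 in the frame of crate between -0.058 and 0.058 m and z of used2 in the frame of crate between 0.005 and 0.045 m and x of used3 in the frame of crate between -0.125 and 0.125 m and y of used3 in the frame of crate between -0.058 and 0.058 m and z of used3 in the frame of crate between 0.005 and 0.045 m and ((horizontal distance between each of pack1, pack2, pack3 and tray_floor below 0.13 m and horizontal distance between each of pack4, pack5 and tray_floor above 0.13 m) or (horizontal distance between each of pack1, pack2, pack4 and tray_floor below 0.13 m and horizontal distance between each of pack3, pack5 and tray_floor above 0.13 m) or (horizontal distance between each of pack1, pack2, pack5 and tray_floor below 0.13 m and horizontal distance between each of pack3, pack4 and tray_floor above 0.13 m) or (horizontal distance between each of pack1, pack3, pack4 and tray_floor below 0.13 m and horizontal distance between each of pack2, pack5 and tray_floor above 0.13 m) or (horizontal distance between each of pack1, pack3, pack5 and tray_floor below 0.13 m and horizontal distance between each of pack2, pack4 and tray_floor above 0.13 m) or (horizontal distance between each of pack1, pack4, pack5 and tray_floor below 0.13 m and horizontal distance between each of pack2, pack3 and tray_floor above 0.13 m) or (horizontal distance between each of pack1, pack5 and tray_floor above 0.13 m and horizontal distance between each of pack2, pack3, pack4 and tray_floor below 0.13 m) or (horizontal distance between each of pack1, pack4 and tray_floor above 0.13 m and horizontal distance between each of pack2, pack3, pack5 and tray_floor below 0.13 m) or (horizontal distance between each of pack1, pack3 and tray_floor above 0.13 m and horizontal distance between each of pack2, pack4, pack5 and tray_floor below 0.13 m) or (horizontal distance between each of pack1, pack2 and tray_floor above 0.13 m and horizontal distance between each of pack3, pack4, pack5 and tray_floor below 0.13 m)) and (horizontal distance between pack1 and tray_floor above 0.13 m or (x of pack1 in the frame of tray_floor between -0.055 and 0.055 m and y of pack1 in the frame of tray_floor between -0.11 and 0.11 m and z of pack1 in the frame of tray_floor between 0.005 and 0.04 m)) and (horizontal distance between pack2 and tray_floor above 0.13 m or (x of pack2 in the frame of tray_floor between -0.055 and 0.055 m and y of pack2 in the frame of tray_floor between -0.11 and 0.11 m and z of pack2 in the frame of tray_floor between 0.005 and 0.04 m)) and (horizontal distance between pack3 and tray_floor above 0.13 m or (x of pack3 in the frame of tray_floor between -0.055 and 0.055 m and y of pack3 in the frame of tray_floor between -0.11 and 0.11 m and z of pack3 in the frame of tray_floor between 0.005 and 0.04 m)) and (horizontal distance between pack4 and tray_floor above 0.13 m or (x of pack4 in the frame of tray_floor between -0.055 and 0.055 m and y of pack4 in the frame of tray_floor between -0.11 and 0.11 m and z of pack4 in the frame of tray_floor between 0.005 and 0.04 m)) and (horizontal distance between pack5 and tray_floor above 0.13 m or (x of pack5 in the frame of tray_floor between -0.055 and 0.055 m and y of pack5 in the frame of tray_floor between -0.11 and 0.11 m and z of pack5 in the frame of tray_floor between 0.005 and 0.04 m)) and value of joint carriage below 0.01 m), for 0.2 s.
2. the carriage is raised above the upper rung and the pawl has swung out again (value of joint carriage above 0.104 m and value of joint pawl below 0.2 rad), for 0.1 s.
3. the carriage hangs by its pawl on the upper rung, let go (value of joint carriage between 0.082 and 0.096 m and value of joint pawl below 0.2 rad and contact force between the fingers and lift below 0.5 N), for 0.3 s.
4. the cam's high point presses the shoe (value of joint cam between 1.9 and 2.5 rad and value of joint shoe above 0.0035 m), for 0.2 s.
At the end, for the whole second after the job is handed in: Used boxes in the crate; exactly three packs on the tray floor (centre under 40 mm above it), the other two over 130 mm from the tray's middle; carriage at rest at 0.082 to 0.096 with pawl under 0.2; cam within 0.3 rad of 2.2, shoe in over 3.5 mm; nothing held (all of step 4 and x of used1 in the frame of crate between -0.125 and 0.125 m and y of used1 in the frame of crate between -0.058 and 0.058 m and z of used1 in the frame of crate between 0.005 and 0.045 m and x of used2 in the frame of crate between -0.125 and 0.125 m and y of used2 in the frame of crate between -0.058 and 0.058 m and z of used2 in the frame of crate between 0.005 and 0.045 m and x of used3 in the frame of crate between -0.125 and 0.125 m and y of used3 in the frame of crate between -0.058 and 0.058 m and z of used3 in the frame of crate between 0.005 and 0.045 m and ((horizontal distance between each of pack1, pack2, pack3 and tray_floor below 0.13 m and horizontal distance between each of pack4, pack5 and tray_floor above 0.13 m) or (horizontal distance between each of pack1, pack2, pack4 and tray_floor below 0.13 m and horizontal distance between each of pack3, pack5 and tray_floor above 0.13 m) or (horizontal distance between each of pack1, pack2, pack5 and tray_floor below 0.13 m and horizontal distance between each of pack3, pack4 and tray_floor above 0.13 m) or (horizontal distance between each of pack1, pack3, pack4 and tray_floor below 0.13 m and horizontal distance between each of pack2, pack5 and tray_floor above 0.13 m) or (horizontal distance between each of pack1, pack3, pack5 and tray_floor below 0.13 m and horizontal distance between each of pack2, pack4 and tray_floor above 0.13 m) or (horizontal distance between each of pack1, pack4, pack5 and tray_floor below 0.13 m and horizontal distance between each of pack2, pack3 and tray_floor above 0.13 m) or (horizontal distance between each of pack1, pack5 and tray_floor above 0.13 m and horizontal distance between each of pack2, pack3, pack4 and tray_floor below 0.13 m) or (horizontal distance between each of pack1, pack4 and tray_floor above 0.13 m and horizontal distance between each of pack2, pack3, pack5 and tray_floor below 0.13 m) or (horizontal distance between each of pack1, pack3 and tray_floor above 0.13 m and horizontal distance between each of pack2, pack4, pack5 and tray_floor below 0.13 m) or (horizontal distance between each of pack1, pack2 and tray_floor above 0.13 m and horizontal distance between each of pack3, pack4, pack5 and tray_floor below 0.13 m)) and (horizontal distance between pack1 and tray_floor above 0.13 m or (x of pack1 in the frame of tray_floor between -0.055 and 0.055 m and y of pack1 in the frame of tray_floor between -0.11 and 0.11 m and z of pack1 in the frame of tray_floor between 0.005 and 0.04 m)) and (horizontal distance between pack2 and tray_floor above 0.13 m or (x of pack2 in the frame of tray_floor between -0.055 and 0.055 m and y of pack2 in the frame of tray_floor between -0.11 and 0.11 m and z of pack2 in the frame of tray_floor between 0.005 and 0.04 m)) and (horizontal distance between pack3 and tray_floor above 0.13 m or (x of pack3 in the frame of tray_floor between -0.055 and 0.055 m and y of pack3 in the frame of tray_floor between -0.11 and 0.11 m and z of pack3 in the frame of tray_floor between 0.005 and 0.04 m)) and (horizontal distance between pack4 and tray_floor above 0.13 m or (x of pack4 in the frame of tray_floor between -0.055 and 0.055 m and y of pack4 in the frame of tray_floor between -0.11 and 0.11 m and z of pack4 in the frame of tray_floor between 0.005 and 0.04 m)) and (horizontal distance between pack5 and tray_floor above 0.13 m or (x of pack5 in the frame of tray_floor between -0.055 and 0.055 m and y of pack5 in the frame of tray_floor between -0.11 and 0.11 m and z of pack5 in the frame of tray_floor between 0.005 and 0.04 m)) and value of joint carriage between 0.082 and 0.096 m and value of joint pawl below 0.2 rad and contact force between the fingers and anything else below 0.5 N and velocity of joint carriage between -0.01 and 0.01 m/s); the robot touches nothing.
It fails at once if the stamp, the tape measure or the card reader is moved more than 30 mm (distance of any of stamp, tape, reader from where it was at the start of the episode above 0.03 m).
It fails at once if a pack or a used box falls off the desk (height (world z) of any of pack1, pack2, pack3, pack4, pack5, used1, used2, used3 below -0.05 m).
Of used1, used2, used3 only 1 to 3 are there at a start; the rules pass over those that are not, and their reading is None.
At some moment in a run one of pack1, pack2, pack3, pack4, pack5 may be knocked a few centimetres aside while the robot is not near it.
Once in a run the grip may slacken for a moment while it holds something.
It also fails if it takes over 210 s, if anything falls off the work surface, if the arm or the gripper's body presses on something with over 40 N, if the wrist force passes 120 N, or if a joint passes its speed limit or range.

### The arm

A 7-joint arm with a two-finger parallel gripper is mounted at the origin on the work surface. World frame = base frame: x ahead of the robot, y to its left, z up, the work surface at z = 0. Lengths are in m, angles in rad, forces in N, time in s.
With the tool pointing down it reaches from about 0.425 to 1.025 m from the base axis. Payload 3.6 kg.
Tool frame: the origin (TCP) lies at the very end of the fingers, on their centre line; the grasp point (between the pads) lies 19 mm behind it (arm.grasp_offset is the distance from the TCP to the grasp point, in m); z points along the fingers, y is the line along which they close (so a half turn about z gives the same grasp; the last joint's range is limited). The gripper opens to 85 mm and grips with 20 to 120 N. Pads are 22 mm wide; open, the fingers measure 114 mm over their backs; the gripper's body (76 mm by 85 mm) begins 54 mm behind the grasp point. The pads swing forward as they close: fully open they stand 13 mm farther back than shut.
Start: joints at [1.133, 0.591, 0.048, 1.609, -0.033, 0.943, -0.034], TCP at [0.245, -0.682, 0.231] pointing down, gripper open.
Joint ranges: [-2.69, 2.69], [-0.47, 2.24], [-1.27, 1.36], [0.19, 2.51], [-1.53, 4.68], [0.08, 2.07], [-3.09, 3.09]. Speed limits (rad/s): [2.57, 2.57, 3.14, 3.14, 3.14, 3.14, 3.14].

### API

Orientations are given as a 3x3 rotation matrix whose columns are the frame's x, y, z axes.
In Python, from workcell import arm, snapshot, calibration gives the robot as it stands.
- The arm moves only by the tool arm_command, never from a script. Its argument "steps" is a list that holds one entry, the list of rows, each a list of 7 numbers: the gripper's target within -1 to 1 (fully open at 1, half-way at 0, shut at -1), then the shift along the tool's x, y, z in mm, then the turn, a rotation vector about the tool's x, y, z in rad. A call has 1 to 5 rows; each row is the pose to reach, as a shift and turn from the pose commanded when the call began, along the tool's axes at that moment; what a row does not reach only later rows make up. A row lasts 1/10 s, in which the tool goes at most 50 mm and 8.59 degrees, less where a joint would pass 70% of its speed; a pose out of reach is approached as far as the arm can. A call with a gripper value outside its range is refused whole. The fingers move at their own pace and stop on an object; "grip_force" is the grip in N (left out, the last holds). Time passes only in rows, so rows that repeat a pose let the fingers close. It gives the time, the measured TCP pose, the force, the opening and the grip force at its end, in the units of the state.
- arm.read_state(): the state, without advancing time (a new reading comes with each control period).
- snapshot(name): name is "scene" or "top" or "wrist"; returns (picture, depth): 480x640x3 uint8, blue, green, red; 480x640 float32, m along the optical axis (not along the pixel's ray), 0 where there is no reading.
- calibration(name): a dict with "K" (3x3 intrinsics, pixels), "cam_to_world" (4x4, takes a point from camera to world coordinates). Camera axes: x right, y up, looking along -z (the intrinsics and any distortion apply to the point x, -y, -z); pixel columns grow to the right and rows downward; lengths in m; the calibration is good to about 2 mm. The wrist camera is an equidistant fisheye: a pixel r from the principal point sees the ray r / f radians off the axis. A picture is of the moment at which its call begins: read the wrist's pose just before it. calibration takes no time and is no camera call; for the wrist camera it gives the pose at the moment of the call.
- arm.sign_off(): hands the job in; it is judged then, once.
The state is a dict: "time_s": time; "joints": joint angles; "joint_vel": joint speeds; "joint_efforts": joint torques, N m; "tcp_pos": TCP position; "ee_rot": TCP orientation; "force": force on the tool from outside, world axes, zero at the start; "wrist_torque": the same for the moment, N m; "width": finger opening in m; "gripper_force": force on a finger pad.
Only numpy, scipy, OpenCV 4.12 (cv2) and the standard library are available. Lean on these libraries where they do the work, as an engineer would, in place of code of your own. Each camera call takes 0.05 s, during which the arm holds its last target. There are 200 camera calls.

## Working session

There is one attempt and no reset: what is moved stays moved. The work goes in short steps, Python scripts to look and compute and a tool call to move; the robot and the scene stay as the last step left them, time stands still between calls to the robot, and variables do not carry over. Pictures are saved under pics/ and viewed, at most 14 in all, crops included, and the job is handed in when it is done.

Besides the shell and the picture viewer there is one more tool, called after "Call:" in YAML: its name, and indented under it one key for each argument. arm_command: Moves the arm, as the interface text tells. Its arguments: {"type":"object","properties":{"steps":{"type":"array"},"grip_force":{"type":"number"}},"required":["steps"]}

```bash
mkdir -p pics; ls; cat > h.py <<'E'
import numpy as np,cv2
from workcell import arm,snapshot,calibration
def world(name,d,u,v):
    c=calibration(name);K=np.array(c["K"]);T=np.array(c["cam_to_world"])
    z=d[int(v),int(u)]
    p=np.array([(u-K[0,2])/K[0,0]*z,-(v-K[1,2])/K[1,1]*z,-z,1]);return (T@p)[:3]
def cloud(name,d):
    c=calibration(name);K=np.array(c["K"]);T=np.array(c["cam_to_world"])
    v,u=np.mgrid[:480,:640]
    P=np.stack([(u-K[0,2])/K[0,0]*d,-(v-K[1,2])/K[1,1]*d,-d,np.ones_like(d)],-1)
    return (P@T.T)[...,:3]
E
python3 - <<'E'
from h import *
s=arm.read_state();print(s)
for n in("scene","top"):
    p,d=snapshot(n);cv2.imwrite(f"pics/{n}0.png",p);np.save(f"{n}0.npy",d);c=calibration(n);print({k:(np.round(v,3).tolist() if k in("K","cam_to_world") else v) for k,v in c.items()})
E
```

```text
pics
{'time_s': 0.0, 'joints': array([ 1.13244742,  0.59211724,  0.04827389,  1.6098152 , -0.03328595,
        0.94269105, -0.03368954]), 'joint_vel': array([ 1.61635836e-03, -1.06887751e-03, -5.45855368e-04,  3.57486001e-05,
       -8.06781680e-04,  1.92939341e-03, -8.02066373e-04]), 'joint_efforts': array([ 1.97726367e-04, -5.48691952e+01,  1.54624198e+00, -1.98121297e+01,
        9.35975084e-03,  8.53687059e-03, -1.13533605e-05]), 'tcp_pos': array([ 0.24483183, -0.68153925,  0.23014429]), 'ee_rot': array([[ 9.41085571e-01,  3.38167409e-01, -8.67305957e-04],
       [ 3.38168499e-01, -9.41083344e-01,  2.05103765e-03],
       [-1.22613103e-04, -2.22349749e-03, -9.99997521e-01]]), 'force': array([ 0.28167496, -0.18044058,  0.67219495]), 'wrist_torque': array([-0.01045878, -0.00204744, -0.00035745]), 'gripper_force': 0.0, 'width': 0.08548794244045504}
{'K': [[603.333, 0.0, 318.066], [0.0, 603.333, 240.911], [0.0, 0.0, 1.0]], 'cam_to_world': [[-0.893, -0.355, 0.276, 0.872], [0.45, -0.723, 0.524, 0.606], [0.014, 0.592, 0.806, 1.102], [0.0, 0.0, 0.0, 1.0]]}
{'K': [[480.187, 0.0, 312.156], [0.0, 480.187, 241.321], [0.0, 0.0, 1.0]], 'cam_to_world': [[-0.013, 0.976, -0.215, 0.299], [-1.0, -0.013, 0.002, 0.002], [-0.001, 0.215, 0.977, 1.333], [0.0, 0.0, 0.0, 1.0]]}
```

View pics/scene0.png

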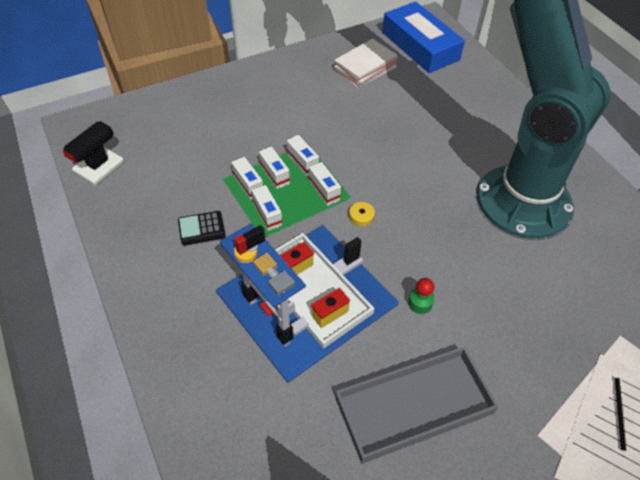

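View pics/top0.png

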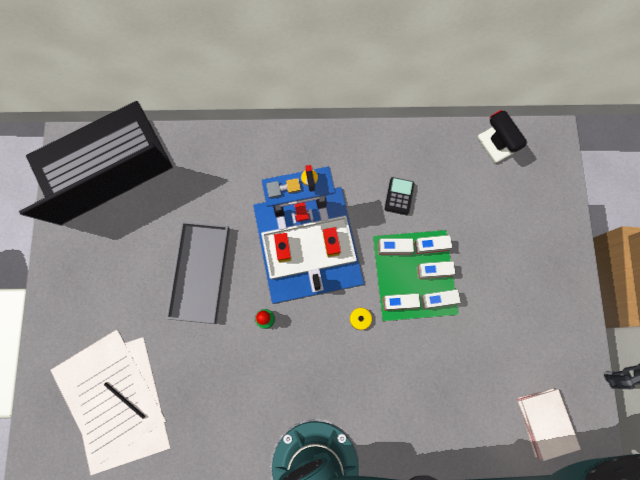

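The scene shows two used boxes in the tray (top image at 283,247 and 332,241), five packs on the mat, crate at (199,273), stamp (264,318), tape (361,319), reader (399,196), and lift grip (316,281). The cam bar is at (309,178) with its red end up. Now I'll measure from the depth.

```bash
cat > m.py <<'E'
from h import *
def rects(mask,P,mn=25):
    n,l,st,ce=cv2.connectedComponentsWithStats(mask.astype(np.uint8))
    for i in range(1,n):
        if st[i,4]<mn: continue
        q=P[l==i]; r=cv2.minAreaRect((q[:,:2]*1000).astype(np.float32)); (cx,cy),(w,h),a=r
        if w<h: w,h,a=h,w,a+90
        print("  px",ce[i].round(0),"n",st[i,4],"c",round(cx,1),round(cy,1),"size",round(w),round(h),"longaxis deg",round((a+90)%180-90,1),"z",q[:,2].mean().round(4), "mean",(q[:,:2].mean(0)*1000).round(1))
def report(name,p,d):
    P=cloud(name,d);Z=P[...,2];hsv=cv2.cvtColor(p,cv2.COLOR_BGR2HSV);H,S,V=[hsv[...,i].astype(int) for i in range(3)]
    ok=(d>0)&(P[...,0]>.3)&(P[...,0]<1.1)&(np.abs(P[...,1])<.6)
    print("packtops/any 45-62mm, white");rects(ok&(Z>.047)&(Z<.06)&(P[...,1]<-.1),P)
    print("used lids");rects(ok&(Z>.068)&(Z<.085)&(S>60),P)
    print("green mat");rects(ok&(H>45)&(H<80)&(S>100)&(Z<.02),P,60)
    print("blue low");rects(ok&(H>100)&(H<125)&(S>100)&(Z<.03)&(Z>.004),P,60)
    print("blue head");rects(ok&(Z>.21)&(Z<.232),P,60)
    print("cam bar");rects(ok&(Z>.265)&(Z<.30),P,8)
    print("grip top");rects(ok&(Z>.092)&(Z<.115)&(V<110),P,8)
    print("bystanders");rects(ok&(Z>.015)&(Z<.03)&(P[...,0]<.62),P,20);rects(ok&(Z>.015)&(Z<.032)&(P[...,0]>.8)&(P[...,1]<-.1),P,20)
    print("crate");rects(ok&(Z>.028)&(Z<.04)&(P[...,1]>.1),P,30)
E
python3 - <<'E'
from m import *
report("top",cv2.imread("pics/top0.png"),np.load("top0.npy"))
print("SCENE");report("scene",cv2.imread("pics/scene0.png"),np.load("scene0.npy"))
p=cv2.imread("pics/top0.png")[150:330,160:480];cv2.imwrite("pics/top0c.png",cv2.resize(p,(800,450),interpolation=cv2.INTER_CUBIC))
E
```

```text
packtops/any 45-62mm, white
  px [499. 141.] n 38 c 870.4 -537.3 size 48 11 longaxis deg 37.9 z 0.0542 mean [ 868.3 -538. ]
  px [434. 243.] n 427 c 572.9 -334.1 size 92 37 longaxis deg -84.7 z 0.0537 mean [ 572.2 -333.5]
  px [396. 245.] n 434 c 567.8 -230.6 size 90 36 longaxis deg 89.7 z 0.0539 mean [ 567.9 -230.1]
  px [437. 269.] n 446 c 501.8 -337.3 size 90 37 longaxis deg -87.0 z 0.0535 mean [ 501.1 -336.8]
  px [442. 298.] n 459 c 422.1 -345.0 size 91 36 longaxis deg -82.6 z 0.0539 mean [ 421.8 -344.3]
  px [402. 301.] n 459 c 415.8 -237.9 size 90 36 longaxis deg -87.3 z 0.0536 mean [ 415.8 -237.8]
used lids
  px [332. 241.] n 327 c 578.9 -53.0 size 71 36 longaxis deg 9.6 z 0.0758 mean [577.8 -53.1]
  px [282. 246.] n 327 c 565.3 80.0 size 71 36 longaxis deg 8.1 z 0.0757 mean [564.1  79.8]
  px [263. 318.] n 121 c 376.4 129.5 size 35 35 longaxis deg 45.8 z 0.0795 mean [375.9 129. ]
green mat
  px [411. 278.] n 3563 c 495.5 -286.4 size 242 211 longaxis deg 3.9 z 0.0038 mean [ 484.3 -274.4]
blue low
  px [337. 205.] n 490 c 670.6 -73.8 size 156 55 longaxis deg 10.6 z 0.0126 mean
[... 5557 characters left out ...]
0.0235 mean [562.5 124.4]
  px [430. 374.] n 540 c 472.6 268.4 size 279 106 longaxis deg -31.3 z 0.0224 mean [451.6 281.1]
  px [436. 432.] n 276 c 497.8 381.0 size 245 3 longaxis deg -6.5 z 0.0227 mean [500.9 380.4]
  px [ 98. 166.] n 689 c 876.1 -546.6 size 101 85 longaxis deg 26.8 z 0.0211 mean [ 878.3 -534.2]
crate
  px [421. 299.] n 270 c 379.7 135.5 size 51 43 longaxis deg -47.8 z 0.0337 mean [381.5 137.4]
  px [351. 324.] n 168 c 541.3 124.4 size 122 17 longaxis deg 15.9 z 0.0351 mean [538.7 125. ]
  px [318. 338.] n 51 c 611.0 120.5 size 42 6 longaxis deg -79.1 z 0.0347 mean [611.3 123.1]
  px [416. 401.] n 1574 c 504.4 314.7 size 272 133 longaxis deg -6.3 z 0.0349 mean [505.8 316.6]
```

View pics/top0c.png

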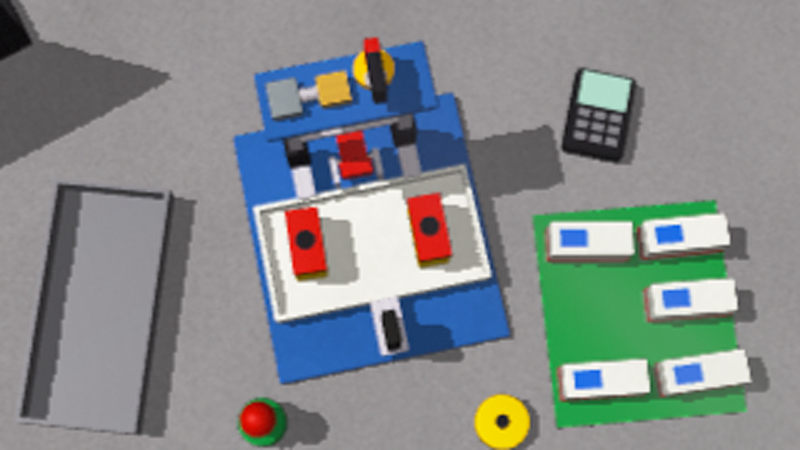

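Lift origin is about (570, 10.5) mm with yaw 11.2°. The cam joint is now about 0.58, so it needs a turn of about +92°. I'll plan the first pick, the used box at (578,-53).

```bash
cat > plan.py <<'E'
# usage: python3 plan.py "x,y,z,heading" ... (mm, deg; TCP, tool down); prints shift/turn per call & rows needed
import sys,numpy as np
from scipy.spatial.transform import Rotation as Ro
from workcell import arm
def Rh(h):
    h=np.radians(h);c,s=np.cos(h),np.sin(h);return np.array([[c,s,0],[s,-c,0],[0,0,-1.]])
s=arm.read_state();p=np.array(s["tcp_pos"])*1000;R=np.array(s["ee_rot"])
print("t",round(s["time_s"],1),"tcp",p.round(1),"head",np.degrees(np.arctan2(R[1,0],R[0,0])).round(1),"F",np.round(s["force"],1),"w",round(s["width"]*1000,1),"gf",round(s["gripper_force"],1),"j",np.round(s["joints"],2))
for a in sys.argv[1:]:
    x,y,z,h=map(float,a.split(","));q=np.array([x,y,z]);Q=Rh(h)
    d=R.T@(q-p);w=Ro.from_matrix(R.T@Q).as_rotvec()
    print(a,"shift",d.round(1),"turn",w.round(4),"rows %.1f %.1f"%(np.linalg.norm(d)/50,np.degrees(np.linalg.norm(w))/8.59))
    p,R=q,Q
E
python3 plan.py 360,-460,230,15 470,-240,230,10 578,-53,200,10 578,-53,44,10; python3 -c "
from workcell import *;print(calibration('wrist'))"
```

```text
t 0.1 tcp [ 244.8 -681.6  230.2] head 19.8 F [ 1.2 -0.1 -0.5] w 85.5 gf 0.0 j [ 1.13  0.59  0.05  1.61 -0.03  0.94 -0.03]
360,-460,230,15 shift [ 183.3 -169.6    0.6] turn [-0.0021  0.0002  0.0831] rows 5.0 0.6
470,-240,230,10 shift [ 163.2 -184.     0. ] turn [0.     0.     0.0873] rows 4.9 0.6
578,-53,200,10 shift [ 138.8 -165.4   30. ] turn [0. 0. 0.] rows 4.4 0.0
578,-53,44,10 shift [  0.   0. 156.] turn [0. 0. 0.] rows 3.1 0.0
{'K': array([[371.64829954,   0.        , 320.97815648],
       [  0.        , 371.64829954, 241.89847193],
       [  0.        ,   0.        ,   1.        ]]), 'cam_to_world': array([[ 0.33935322,  0.9071766 ,  0.24873682,  0.30830683],
       [-0.94065805,  0.32765432,  0.08834641, -0.65989949],
       [-0.0013539 , -0.26395693,  0.96453352,  0.37280807],
       [ 0.        ,  0.        ,  0.        ,  1.        ]])}
```

The wrist camera sits on the tool's +x side, so in the tray I'll use heading ≈190° to keep it away from the mast.

```bash
python3 plan.py 330,-520,230,60 420,-360,230,100 490,-200,220,145 578,-53,170,190 578,-53,44,190
```

```text
t 0.1 tcp [ 244.8 -681.6  230.2] head 19.8 F [ 1.2 -0.1 -0.5] w 85.5 gf 0.0 j [ 1.13  0.59  0.05  1.61 -0.03  0.94 -0.03]
330,-520,230,60 shift [ 134.8 -123.3    0.5] turn [-2.000e-03 -6.000e-04 -7.023e-01] rows 3.7 4.7
420,-360,230,100 shift [183.6  -2.1   0. ] turn [ 0.      0.     -0.6981] rows 3.7 4.7
490,-200,220,145 shift [145.4  96.7  10. ] turn [ 0.      0.     -0.7854] rows 3.5 5.2
578,-53,170,190 shift [ 12.2 170.9  50. ] turn [ 0.      0.     -0.7854] rows 3.6 5.2
578,-53,44,190 shift [  0.   0. 126.] turn [0. 0. 0.] rows 2.5 0.0
```

Call:
arm_command:
  steps:
    - [[1,135,-123,0,0,0,-0.7],[1,135,-123,0,0,0,-0.7],[1,135,-123,0,0,0,-0.7],[1,135,-123,0,0,0,-0.7],[1,135,-123,0,0,0,-0.7]]
  grip_force: 60

```text
time_s: 0.6
tcp_pos: [0.3348, -0.5142, 0.231]
ee_rot: [[0.489, 0.872, 0.001], [0.872, -0.489, 0.005], [0.005, -0.001, -1.0]]
force: [0.6, -1.3, -0.7]
width: 0.0851
gripper_force: 0.0
```

Call:
arm_command:
  steps:
    - [[1,184,-2,0,0,0,-0.7],[1,184,-2,0,0,0,-0.7],[1,184,-2,0,0,0,-0.7],[1,184,-2,0,0,0,-0.7],[1,184,-2,0,0,0,-0.7]]

```text
time_s: 1.1
tcp_pos: [0.4247, -0.3542, 0.2314]
ee_rot: [[-0.188, 0.982, 0.002], [0.982, 0.188, 0.003], [0.003, 0.002, -1.0]]
force: [-0.1, -0.6, 0.2]
width: 0.0853
gripper_force: 0.0
```

Call:
arm_command:
  steps:
    - [[1,145,97,10,0,0,-0.73],[1,145,97,10,0,0,-0.73],[1,145,97,10,0,0,-0.73],[1,145,97,10,0,0,-0.73],[1,145,97,10,0,0,-0.73]]

```text
time_s: 1.6
tcp_pos: [0.4934, -0.1956, 0.2214]
ee_rot: [[-0.795, 0.607, 0.001], [0.607, 0.795, 0.002], [0.0, 0.003, -1.0]]
force: [-0.6, 0.3, -0.3]
width: 0.0855
gripper_force: 0.0
```

```bash
python3 plan.py 578,-53,170,190 578,-53,44,190
```

```text
t 1.6 tcp [ 493.4 -195.6  221.4] head 142.6 F [-0.6  0.3 -0.3] w 85.5 gf 0.0 j [ 0.74  0.41 -0.58  2.04  0.32  0.78  0.89]
578,-53,170,190 shift [ 19.4 164.5  51.9] turn [ 2.800e-03  7.000e-04 -8.268e-01] rows 3.5 5.5
578,-53,44,190 shift [  0.   0. 126.] turn [0. 0. 0.] rows 2.5 0.0
```

Call:
arm_command:
  steps:
    - [[1,19,164,52,0,0,-0.74],[1,19,164,52,0,0,-0.74],[1,19,164,52,0,0,-0.74],[1,19,164,52,0,0,-0.74],[1,19,164,52,0,0,-0.74]]

```text
time_s: 2.1
tcp_pos: [0.5794, -0.0552, 0.1685]
ee_rot: [[-0.996, -0.086, 0.0], [-0.086, 0.996, 0.004], [-0.001, 0.004, -1.0]]
force: [-0.0, 0.1, -0.3]
width: 0.0855
gripper_force: 0.0
```

Call:
arm_command:
  steps:
    - [[1,0,0,0,0,0,-0.08],[1,0,0,0,0,0,-0.08],[1,0,0,0,0,0,-0.08]]

```text
time_s: 2.4
tcp_pos: [0.5778, -0.0609, 0.169]
ee_rot: [[-0.989, -0.15, -0.001], [-0.15, 0.989, 0.0], [0.001, 0.0, -1.0]]
force: [-1.4, -0.8, -0.4]
width: 0.0854
gripper_force: 0.0
```

```bash
python3 plan.py 578,-53,44,190 ; python3 - <<'E'
from h import *
p,d=snapshot("wrist");cv2.imwrite("pics/w1.png",p)
E
```

```text
t 2.4 tcp [577.8 -60.9 169. ] head -171.4 F [-1.4 -0.8 -0.4] w 85.4 gf 0.0 j [ 0.55  0.59 -0.74  1.97  0.55  0.79  1.22]
578,-53,44,190 shift [ -1.5   7.8 125. ] turn [ 0.0001 -0.0007 -0.0236] rows 2.5 0.2
```

View pics/w1.png

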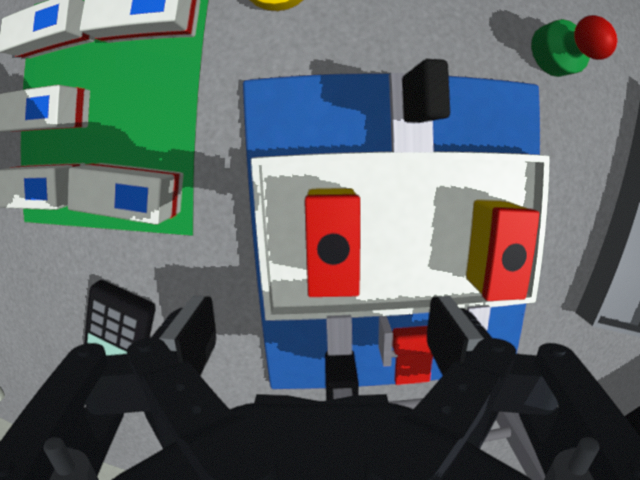

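The wrist view shows the target lid at (333,248), about 8 mm to the right of the finger centre (≈325). That agrees with the planned correction, so I'm descending.

Call:
arm_command:
  steps:
    - [[1,-2,8,40,0,0,-0.02],[1,-2,8,85,0,0,-0.02],[1,-2,8,125,0,0,-0.02],[1,-2,8,125,0,0,-0.02]]

```text
time_s: 2.85
tcp_pos: [0.5748, -0.0532, 0.0401]
ee_rot: [[-0.985, -0.172, -0.01], [-0.172, 0.985, -0.001], [0.01, 0.001, -1.0]]
force: [-0.7, -1.5, 0.8]
width: 0.0854
gripper_force: 0.0
```

Call:
arm_command:
  steps:
    - [[-1,0,0,0,0,0,0],[-1,0,0,0,0,0,0],[-1,0,0,0,0,0,0],[-1,0,0,0,0,0,0],[-1,0,0,0,0,0,0]]

```text
time_s: 3.35
tcp_pos: [0.5804, -0.0525, 0.0465]
ee_rot: [[-0.985, -0.172, 0.004], [-0.172, 0.985, -0.001], [-0.004, -0.001, -1.0]]
force: [0.3, 0.0, 5.9]
width: 0.0348
gripper_force: 60.2
```

```bash
python3 plan.py 578,-53,150,190 540,120,150,180 456,320,150,173.5 456,320,26,173.5 
```

```text
t 3.4 tcp [580.4 -52.5  46.5] head -170.1 F [0.3 0.  5.9] w 34.8 gf 60.2 j [ 0.42  0.75 -0.58  2.03  0.75  0.58  1.05]
578,-53,150,190 shift [   2.1   -0.2 -103.5] turn [-0.0012  0.0036 -0.0019] rows 2.1 0.0
540,120,150,180 shift [  7.4 177.    0. ] turn [0.     0.     0.1745] rows 3.5 1.2
456,320,150,173.5 shift [ 84. 200.   0.] turn [0.     0.     0.1134] rows 4.3 0.8
456,320,26,173.5 shift [  0.   0. 124.] turn [0. 0. 0.] rows 2.5 0.0
```

Call:
arm_command:
  steps:
    - [[-1,2,0,-35,0,0,0],[-1,2,0,-70,0,0,0],[-1,2,0,-104,0,0,0],[-1,2,0,-104,0,0,0]]

```text
time_s: 3.75
tcp_pos: [0.5806, -0.0521, 0.1539]
ee_rot: [[-0.985, -0.172, 0.011], [-0.172, 0.985, -0.0], [-0.01, -0.002, -1.0]]
force: [1.0, -0.9, -1.2]
width: 0.0351
gripper_force: 60.1
```

Call:
arm_command:
  steps:
    - [[-1,7,45,0,0,0,0.17],[-1,7,90,0,0,0,0.17],[-1,7,135,0,0,0,0.17],[-1,7,177,0,0,0,0.17],[-1,7,177,0,0,0,0.17]]

```text
time_s: 4.25
tcp_pos: [0.538, 0.129, 0.1497]
ee_rot: [[-1.0, -0.014, 0.002], [-0.014, 1.0, 0.006], [-0.002, 0.006, -1.0]]
force: [0.1, 0.4, -1.0]
width: 0.0352
gripper_force: 60.3
```

Call:
arm_command:
  steps:
    - [[-1,18,43,0,0,0,0.11],[-1,36,86,0,0,0,0.11],[-1,54,129,0,0,0,0.11],[-1,72,172,0,0,0,0.11],[-1,84,200,0,0,0,0.11]]

```text
time_s: 4.75
tcp_pos: [0.4531, 0.3235, 0.1489]
ee_rot: [[-0.995, 0.103, 0.0], [0.103, 0.995, 0.002], [-0.0, 0.002, -1.0]]
force: [0.7, 0.0, -0.9]
width: 0.0351
gripper_force: 60.3
```

Call:
arm_command:
  steps:
    - [[-1,0,0,0,0,0,0],[-1,0,0,0,0,0,0],[-1,0,0,0,0,0,0]]

```text
time_s: 5.05
tcp_pos: [0.4555, 0.3181, 0.1479]
ee_rot: [[-0.994, 0.109, -0.0], [0.109, 0.994, -0.002], [-0.0, -0.002, -1.0]]
force: [0.3, -0.3, -1.1]
width: 0.0348
gripper_force: 60.3
```

```bash
python3 plan.py 456,320,28,173.5 456,320,150,173.5 556,200,170,185  563,81,170,188 563,81,46,188
```

```text
t 5.0 tcp [455.5 318.1 147.9] head 173.8 F [ 0.3 -0.3 -1.1] w 34.8 gf 60.3 j [-0.23  0.57 -0.63  2.04  0.52  0.7   0.26]
456,320,28,173.5 shift [ -0.2   2.2 119.9] turn [-0.002   0.0002  0.0044] rows 2.4 0.0
456,320,150,173.5 shift [   0.    0. -122.] turn [0. 0. 0.] rows 2.4 0.0
556,200,170,185 shift [-112.9 -107.9  -20. ] turn [ 0.      0.     -0.2007] rows 3.1 1.3
563,81,170,188 shift [   3.4 -119.2    0. ] turn [ 0.      0.     -0.0524] rows 2.4 0.3
563,81,46,188 shift [  0.   0. 124.] turn [0. 0. 0.] rows 2.5 0.0
```

Call:
arm_command:
  steps:
    - [[-1,0,2,45,0,0,0],[-1,0,2,85,0,0,0],[-1,0,2,110,0,0,0],[-1,0,2,120,0,0,0],[-1,0,2,120,0,0,0]]

```text
time_s: 5.55
tcp_pos: [0.4555, 0.3204, 0.0278]
ee_rot: [[-0.994, 0.109, -0.001], [0.109, 0.994, -0.002], [0.0, -0.002, -1.0]]
force: [-0.1, 0.2, 0.1]
width: 0.0352
gripper_force: 61.2
```

Call:
arm_command:
  steps:
    - [[-1,0,0,0,0,0,0],[0.3,0,0,0,0,0,0],[0.3,0,0,0,0,0,0],[0.3,0,0,0,0,0,0],[0.3,0,0,-25,0,0,0]]

```text
time_s: 6.05
tcp_pos: [0.4537, 0.3207, 0.0517]
ee_rot: [[-0.994, 0.106, -0.004], [0.106, 0.994, -0.003], [0.003, -0.004, -1.0]]
force: [0.4, -0.1, 0.4]
width: 0.0554
gripper_force: 0.0
```

Call:
arm_command:
  steps:
    - [[0.3,0,0,-45,0,0,0],[0.6,0,0,-90,0,0,0],[1,0,0,-97,0,0,0]]

```text
time_s: 6.35
tcp_pos: [0.4572, 0.3249, 0.1553]
ee_rot: [[-0.994, 0.107, 0.007], [0.107, 0.994, 0.006], [-0.006, 0.007, -1.0]]
force: [0.5, 1.2, -0.2]
width: 0.0802
gripper_force: 0.0
```

Call:
arm_command:
  steps:
    - [[1,-38,-36,-7,0,0,-0.1],[1,-75,-72,-14,0,0,-0.2],[1,-113,-108,-20,0,0,-0.2],[1,-113,-108,-20,0,0,-0.2]]

```text
time_s: 6.75
tcp_pos: [0.5611, 0.1948, 0.1696]
ee_rot: [[-0.997, -0.081, 0.002], [-0.081, 0.997, -0.004], [-0.002, -0.005, -1.0]]
force: [0.3, -0.5, -0.6]
width: 0.0857
gripper_force: 0.0
```

Call:
arm_command:
  steps:
    - [[1,1,-40,0,0,0,-0.05],[1,2,-80,0,0,0,-0.05],[1,3,-119,0,0,0,-0.05],[1,3,-119,0,0,0,-0.05],[1,3,-119,0,0,0,-0.05]]

```text
time_s: 7.25
tcp_pos: [0.5637, 0.0828, 0.1698]
ee_rot: [[-0.99, -0.14, -0.001], [-0.14, 0.99, -0.0], [0.001, -0.0, -1.0]]
force: [-0.3, 1.0, 0.1]
width: 0.0854
gripper_force: 0.0
```

```bash
python3 plan.py 564,81,46,188; python3 - <<'E'
from m import *
p,d=snapshot("top");cv2.imwrite("pics/top1.png",p);report("top",p,d)
E
```

```text
t 7.2 tcp [563.7  82.8 169.8] head -171.9 F [-0.3  1.   0.1] w 85.4 gf 0.0 j [ 0.3   0.58 -0.74  1.99  0.55  0.78  0.95]
564,81,46,188 shift [ -0.2  -1.8 123.8] turn [-0.0001 -0.0009  0.0009] rows 2.5 0.0
packtops/any 45-62mm, white
  px [499. 141.] n 42 c 870.5 -537.7 size 48 11 longaxis deg 38.0 z 0.0534 mean [ 869.5 -537.5]
  px [434. 243.] n 430 c 572.9 -334.5 size 92 37 longaxis deg -85.2 z 0.0537 mean [ 572.5 -333.7]
  px [404. 245.] n 233 c 567.2 -245.8 size 59 36 longaxis deg 89.2 z 0.0537 mean [ 568.9 -251.1]
  px [437. 268.] n 383 c 501.6 -337.5 size 91 36 longaxis deg -86.4 z 0.0542 mean [ 503.4 -336.7]
used lids
  px [283. 251.] n 211 c 554.0 78.3 size 49 36 longaxis deg 8.0 z 0.0758 mean [551.4  78.7]
  px [263. 317.] n 122 c 376.4 129.6 size 35 34 longaxis deg 45.5 z 0.0793 mean [376.2 128.6]
green mat
  px [418. 235.] n 299 c 601.9 -295.0 size 178 29 longaxis deg -85.5 z 0.0034 mean [ 608.2 -300.6]
  px [429. 257.] n 392 c 543.3 -322.7 size 129 48 longaxis deg 81.9 z 0.0039 mean [ 542.6 -327.7]
blue low
  px [337. 204.] n 448 c 691.6 -69.9 size 112 55 longaxis deg 10.6
[... 1354 characters left out ...]
.0 z 0.0229 mean [444.1 304.6]
  px [217. 309.] n 39 c 407.0 260.0 size 81 2 longaxis deg -6.6 z 0.0231 mean [404.8 260.1]
  px [359. 318.] n 300 c 375.7 -122.4 size 58 44 longaxis deg -19.2 z 0.0226 mean [ 374.3 -123.4]
  px [494. 146.] n 445 c 872.5 -538.9 size 99 58 longaxis deg 28.4 z 0.021 mean [ 868.2 -535. ]
crate
  px [160. 170.] n 33 c 800.8 433.1 size 64 5 longaxis deg -60.7 z 0.0339 mean [800.5 433.2]
  px [125. 188.] n 67 c 748.7 527.6 size 145 4 longaxis deg -61.2 z 0.0344 mean [748.9 527.5]
  px [197. 272.] n 657 c 507.2 313.6 size 271 132 longaxis deg -6.6 z 0.0346 mean [505.7 314.5]
  px [267. 320.] n 110 c 374.7 125.9 size 50 43 longaxis deg -30.2 z 0.0323 mean [371.9 122.5]
```

Call:
arm_command:
  steps:
    - [[1,0,-2,45,0,0,0],[1,0,-2,90,0,0,0],[1,0,-2,124,0,0,0],[1,0,-2,124,0,0,0]]

```text
time_s: 7.7
tcp_pos: [0.5607, 0.0835, 0.0426]
ee_rot: [[-0.989, -0.147, -0.008], [-0.147, 0.989, -0.001], [0.008, 0.0, -1.0]]
force: [-0.2, 0.2, 0.2]
width: 0.0856
gripper_force: 0.0
```

Call:
arm_command:
  steps:
    - [[-1,0,0,0,0,0,0],[-1,0,0,0,0,0,0],[-1,0,0,0,0,0,0],[-1,0,0,0,0,0,0],[-1,0,0,0,0,0,0]]

```text
time_s: 8.2
tcp_pos: [0.5656, 0.0825, 0.0483]
ee_rot: [[-0.99, -0.143, 0.004], [-0.143, 0.99, 0.001], [-0.004, 0.0, -1.0]]
force: [-0.8, -0.4, 4.9]
width: 0.0349
gripper_force: 60.0
```

Call:
arm_command:
  steps:
    - [[-1,0,0,-35,0,0,0],[-1,0,0,-70,0,0,0],[-1,0,0,-104,0,0,0],[-1,0,0,-104,0,0,0]]

```text
time_s: 8.6
tcp_pos: [0.5677, 0.0833, 0.1557]
ee_rot: [[-0.99, -0.142, 0.01], [-0.142, 0.99, 0.002], [-0.01, 0.001, -1.0]]
force: [0.2, 0.5, -0.5]
width: 0.035
gripper_force: 60.1
```

```bash
python3 plan.py 560,220,150,180 556,308,150,173.5 556,308,28,173.5
```

```text
t 8.6 tcp [567.7  83.3 155.7] head -171.8 F [ 0.2  0.5 -0.5] w 35.0 gf 60.1 j [ 0.29  0.6  -0.73  2.    0.58  0.75  0.93]
560,220,150,180 shift [-11.8 136.4   5.9] turn [0.0014 0.0103 0.1427] rows 2.7 1.0
556,308,150,173.5 shift [ 4. 88.  0.] turn [0.     0.     0.1134] rows 1.8 0.8
556,308,28,173.5 shift [  0.   0. 122.] turn [0. 0. 0.] rows 2.4 0.0
```

Call:
arm_command:
  steps:
    - [[-1,-3,45,0,0,0,0.14],[-1,-6,90,0,0,0,0.14],[-1,-9,136,2,0,0,0.14],[-1,-9,136,2,0,0,0.14]]

```text
time_s: 9.0
tcp_pos: [0.5519, 0.2277, 0.1498]
ee_rot: [[-1.0, -0.014, 0.002], [-0.014, 1.0, 0.009], [-0.002, 0.009, -1.0]]
force: [0.9, -0.6, -0.0]
width: 0.0348
gripper_force: 60.3
```

Call:
arm_command:
  steps:
    - [[-1,2,44,0,0,0,0.11],[-1,4,88,0,0,0,0.11],[-1,4,88,0,0,0,0.11],[-1,4,88,0,0,0,0.11],[-1,4,88,0,0,0,0.11]]

```text
time_s: 9.5
tcp_pos: [0.5495, 0.3041, 0.1478]
ee_rot: [[-0.994, 0.108, -0.001], [0.108, 0.994, -0.002], [0.0, -0.002, -1.0]]
force: [0.3, -1.0, -0.8]
width: 0.0352
gripper_force: 60.4
```

```bash
python3 plan.py 556,308,29,173.5  556,308,150,173.5 480,120,180,130 430,-100,180,110 415,-240,120,93
```

```text
t 9.5 tcp [549.5 304.1 147.8] head 173.8 F [ 0.3 -1.  -0.8] w 35.2 gf 60.4 j [-0.15  0.65 -0.63  1.88  0.53  0.79  0.4 ]
556,308,29,173.5 shift [ -6.1   4.9 118.8] turn [-0.0021 -0.0004  0.0057] rows 2.4 0.0
556,308,150,173.5 shift [   0.    0. -121.] turn [0. 0. 0.] rows 2.4 0.0
480,120,180,130 shift [  54.2 -195.4  -30. ] turn [0.     0.     0.7592] rows 4.1 5.1
430,-100,180,110 shift [-136.4 -179.7    0. ] turn [0.     0.     0.3491] rows 4.5 2.3
415,-240,120,93 shift [-126.4  -62.    60. ] turn [0.     0.     0.2967] rows 3.1 2.0
```

Call:
arm_command:
  steps:
    - [[-1,-6,5,45,0,0,0],[-1,-6,5,85,0,0,0],[-1,-6,5,109,0,0,0],[-1,-6,5,119,0,0,0],[-1,-6,5,119,0,0,0]]

```text
time_s: 10.0
tcp_pos: [0.5561, 0.3082, 0.0295]
ee_rot: [[-0.994, 0.108, -0.001], [0.108, 0.994, -0.002], [0.0, -0.002, -1.0]]
force: [0.1, 0.0, -0.3]
width: 0.0353
gripper_force: 60.6
```

Call:
arm_command:
  steps:
    - [[-1,0,0,0,0,0,0],[0.3,0,0,0,0,0,0],[0.3,0,0,0,0,0,0],[0.3,0,0,0,0,0,0],[0.3,0,0,-25,0,0,0]]

```text
time_s: 10.5
tcp_pos: [0.5542, 0.3084, 0.052]
ee_rot: [[-0.994, 0.107, -0.005], [0.107, 0.994, -0.004], [0.004, -0.004, -1.0]]
force: [-0.1, 0.1, 0.1]
width: 0.0553
gripper_force: 0.0
```

Call:
arm_command:
  steps:
    - [[0.3,0,0,-45,0,0,0],[0.6,0,0,-90,0,0,0],[1,0,0,-97,0,0,0]]

```text
time_s: 10.8
tcp_pos: [0.5586, 0.3132, 0.1571]
ee_rot: [[-0.994, 0.106, 0.008], [0.107, 0.994, 0.006], [-0.008, 0.007, -1.0]]
force: [1.1, -0.0, 0.4]
width: 0.0807
gripper_force: 0.0
```

Call:
arm_command:
  steps:
    - [[1,12,-40,-8,0,0,0.14],[1,24,-80,-16,0,0,0.28],[1,36,-120,-24,0,0,0.42],[1,48,-160,-30,0,0,0.56],[1,54,-195,-30,0,0,0.7]]

```text
time_s: 11.3
tcp_pos: [0.48, 0.12, 0.1816]
ee_rot: [[-0.688, 0.726, -0.0], [0.726, 0.688, -0.001], [-0.001, -0.001, -1.0]]
force: [-0.0, 0.4, 0.5]
width: 0.0853
gripper_force: 0.0
```

```bash
python3 - <<'E'
from m import *
p,d=snapshot("top");cv2.imwrite("pics/top2.png",p);report("top",p,d)
E
python3 plan.py 520,-100,180,110 567,-230,150,90 567,-230,22,90
```

```text
packtops/any 45-62mm, white
  px [498. 140.] n 44 c 870.2 -536.5 size 46 10 longaxis deg 35.1 z 0.0536 mean [ 869.7 -537.3]
  px [434. 243.] n 438 c 572.8 -334.3 size 92 37 longaxis deg -85.0 z 0.0535 mean [ 572.1 -333.7]
  px [396. 245.] n 437 c 567.4 -230.7 size 91 37 longaxis deg 89.8 z 0.0539 mean [ 567.7 -229.9]
  px [437. 269.] n 443 c 501.8 -337.3 size 90 37 longaxis deg -86.7 z 0.0537 mean [ 501.3 -336.7]
  px [442. 298.] n 457 c 422.1 -344.8 size 91 36 longaxis deg -82.6 z 0.0537 mean [ 421.7 -344.2]
  px [402. 301.] n 460 c 416.0 -238.0 size 91 36 longaxis deg -87.1 z 0.0538 mean [ 415.7 -237.7]
used lids
  px [300. 217.] n 27 c 646.3 31.6 size 22 17 longaxis deg 89.3 z 0.0695 mean [647.  32.]
  px [263. 318.] n 122 c 376.4 129.4 size 35 34 longaxis deg 44.2 z 0.0793 mean [375.8 128.1]
green mat
  px [411. 278.] n 3554 c 495.2 -285.9 size 241 211 longaxis deg 3.7 z 0.0038 mean [ 484.5 -274.4]
blue low
  px [341. 251.] n 1407 c 599.2 -59.1 size 289 112 longaxis deg 10.9 z 0.0126 mean [564.5 -80.2]
  px [313. 209.] n 173 c 679.4 -3.5 size 65 31 longaxis deg 14.5 z 0.0126 mean
[... 2080 characters left out ...]
8 6 longaxis deg -61.3 z 0.0342 mean [746.8 531.6]
  px [190. 243.] n 276 c 547.8 310.3 size 190 131 longaxis deg -7.1 z 0.0345 mean [585.5 338.1]
  px [199. 301.] n 307 c 461.1 319.7 size 178 133 longaxis deg -6.4 z 0.0346 mean [424.4 306.5]
  px [266. 324.] n 72 c 363.9 128.5 size 46 26 longaxis deg -79.5 z 0.0327 mean [362.7 124.9]
t 11.3 tcp [477.3 112.6 180.4] head 132.8 F [-3.2 -4.4 -0.7] w 85.5 gf 0.0 j [ 0.06  0.42 -0.51  2.15  0.34  0.66  0.07]
520,-100,180,110 shift [-184.9 -113.2    2. ] turn [-0.0093  0.0045  0.3986] rows 4.3 2.7
567,-230,150,90 shift [-138.2   -0.3   30. ] turn [0.     0.     0.3491] rows 2.8 2.3
567,-230,22,90 shift [  0.   0. 128.] turn [0. 0. 0.] rows 2.6 0.0
```

View pics/top2.png

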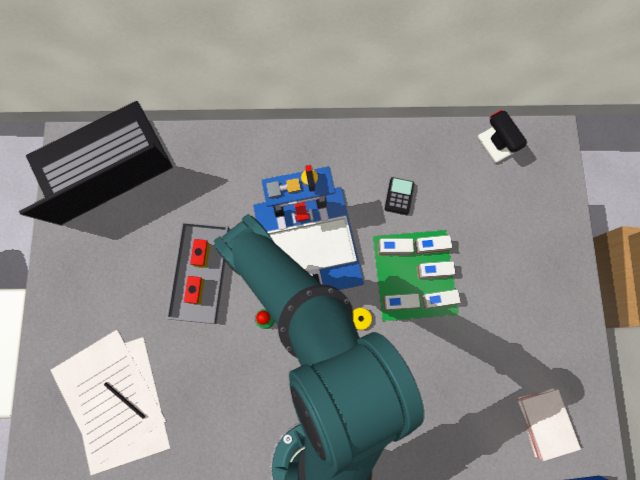

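Both used boxes stand in the crate (199,252 and 192,290), the tray is empty and the packs are unmoved. I'm going to pack A at (567,-230).

Call:
arm_command:
  steps:
    - [[1,-40,-24,0,0,0,0.1],[1,-80,-48,0,0,0,0.2],[1,-120,-72,0,0,0,0.3],[1,-160,-96,0,0,0,0.4],[1,-185,-113,0,0,0,0.4]]

```text
time_s: 11.85
tcp_pos: [0.5283, -0.0937, 0.181]
ee_rot: [[-0.351, 0.936, 0.0], [0.936, 0.351, -0.002], [-0.002, -0.001, -1.0]]
force: [0.2, 0.1, -0.3]
width: 0.0854
gripper_force: 0.0
```

Call:
arm_command:
  steps:
    - [[1,-46,0,10,0,0,0.12],[1,-92,0,20,0,0,0.24],[1,-138,0,30,0,0,0.35],[1,-138,0,30,0,0,0.35],[1,-138,0,30,0,0,0.35]]

```text
time_s: 12.35
tcp_pos: [0.5766, -0.2198, 0.1502]
ee_rot: [[-0.012, 1.0, -0.002], [1.0, 0.012, 0.0], [0.0, -0.002, -1.0]]
force: [0.5, 1.4, -0.6]
width: 0.0856
gripper_force: 0.0
```

```bash
python3 plan.py 567,-230,22,90
```

```text
t 12.3 tcp [ 576.6 -219.8  150.2] head 90.7 F [ 0.5  1.4 -0.6] w 85.6 gf 0.0 j [ 0.48  0.57 -0.26  1.91  0.22  0.69  0.09]
567,-230,22,90 shift [-10.1  -9.5 128.2] turn [-0.0016 -0.0002  0.0123] rows 2.6 0.1
```

Call:
arm_command:
  steps:
    - [[1,-10,-9,40,0,0,0.01],[1,-10,-9,85,0,0,0.01],[1,-10,-9,127,0,0,0.01],[1,-10,-9,127,0,0,0.01]]

```text
time_s: 12.75
tcp_pos: [0.5636, -0.2249, 0.0195]
ee_rot: [[-0.008, 1.0, -0.011], [1.0, 0.008, 0.005], [0.005, -0.011, -1.0]]
force: [-0.3, 1.4, 0.7]
width: 0.0856
gripper_force: 0.0
```

Call:
arm_command:
  steps:
    - [[-1,0,0,0,0,0,0],[-1,0,0,0,0,0,0],[-1,0,0,0,0,0,0],[-1,0,0,0,0,0,0],[-1,0,0,0,0,0,0]]

```text
time_s: 13.25
tcp_pos: [0.5701, -0.2292, 0.0269]
ee_rot: [[-0.004, 1.0, 0.004], [1.0, 0.004, -0.001], [-0.001, 0.004, -1.0]]
force: [0.7, 0.6, 7.2]
width: 0.0352
gripper_force: 62.0
```

```bash
python3 plan.py 567,-230,140,90 520,-120,160,130 565,-20,150,170 548.6,77.6,130,191.2 548.6,77.6,48,191.2
```

```text
t 13.2 tcp [ 570.1 -229.2   26.9] head 90.2 F [0.7 0.6 7.2] w 35.2 gf 62.0 j [ 0.44  0.74 -0.19  1.97  0.29  0.45  0.04]
567,-230,140,90 shift [  -1.    -2.6 -113.1] turn [0.0042 0.0013 0.0039] rows 2.3 0.0
520,-120,160,130 shift [110. -47. -20.] turn [ 0.      0.     -0.6981] rows 2.4 4.7
565,-20,150,170 shift [47.7 98.8 10. ] turn [ 0.      0.     -0.6981] rows 2.2 4.7
548.6,77.6,130,191.2 shift [33.1 93.3 20. ] turn [ 0.    0.   -0.37] rows 2.0 2.5
548.6,77.6,48,191.2 shift [ 0.  0. 82.] turn [0. 0. 0.] rows 1.6 0.0
```

Call:
arm_command:
  steps:
    - [[-1,-1,0,-38,0,0,0],[-1,-1,0,-76,0,0,0],[-1,-1,0,-114,0,0,0],[-1,-1,0,-114,0,0,0]]

```text
time_s: 13.65
tcp_pos: [0.5724, -0.2311, 0.1449]
ee_rot: [[-0.004, 1.0, 0.012], [1.0, 0.004, -0.004], [-0.004, 0.012, -1.0]]
force: [0.6, -0.1, -0.3]
width: 0.0351
gripper_force: 61.1
```

Call:
arm_command:
  steps:
    - [[-1,30,-12,-5,0,0,-0.14],[-1,60,-25,-10,0,0,-0.28],[-1,90,-38,-15,0,0,-0.42],[-1,110,-47,-20,0,0,-0.56],[-1,110,-47,-20,0,0,-0.7]]

```text
time_s: 14.15
tcp_pos: [0.5189, -0.116, 0.159]
ee_rot: [[-0.656, 0.755, -0.001], [0.755, 0.656, 0.001], [0.001, 0.0, -1.0]]
force: [0.6, -0.4, -0.8]
width: 0.035
gripper_force: 61.1
```

Call:
arm_command:
  steps:
    - [[-1,12,25,2,0,0,-0.14],[-1,24,50,5,0,0,-0.28],[-1,36,75,8,0,0,-0.42],[-1,48,99,10,0,0,-0.56],[-1,48,99,10,0,0,-0.7]]

```text
time_s: 14.65
tcp_pos: [0.5666, -0.0141, 0.1489]
ee_rot: [[-0.988, 0.154, 0.003], [0.154, 0.988, 0.004], [-0.002, 0.004, -1.0]]
force: [-0.7, 0.5, -0.2]
width: 0.0348
gripper_force: 61.1
```

Call:
arm_command:
  steps:
    - [[-1,16,46,5,0,0,-0.14],[-1,33,93,10,0,0,-0.28],[-1,33,93,10,0,0,-0.37],[-1,33,93,10,0,0,-0.37],[-1,33,93,10,0,0,-0.37]]

```text
time_s: 15.15
tcp_pos: [0.5479, 0.0764, 0.138]
ee_rot: [[-0.98, -0.199, -0.001], [-0.199, 0.98, -0.001], [0.001, -0.001, -1.0]]
force: [-0.2, -0.3, -1.5]
width: 0.0349
gripper_force: 61.1
```

```bash
python3 plan.py 548.6,77.6,50,191.2
```

```text
t 15.2 tcp [547.9  76.4 138. ] head -168.5 F [-0.2 -0.3 -1.5] w 34.9 gf 61.1 j [ 0.3   0.61 -0.72  2.05  0.61  0.71  0.95]
548.6,77.6,50,191.2 shift [-1.   1.1 88. ] turn [-0.0012 -0.0009  0.0044] rows 1.8 0.0
```

Call:
arm_command:
  steps:
    - [[-1,-1,1,40,0,0,0],[-1,-1,1,70,0,0,0],[-1,-1,1,86,0,0,0],[-1,-1,1,88,0,0,0],[-1,-1,1,88,0,0,0]]

```text
time_s: 15.65
tcp_pos: [0.5492, 0.0782, 0.0502]
ee_rot: [[-0.98, -0.2, 0.0], [-0.2, 0.98, -0.001], [0.0, -0.001, -1.0]]
force: [0.8, 0.5, -0.3]
width: 0.0352
gripper_force: 61.2
```

Call:
arm_command:
  steps:
    - [[-1,0,0,0,0,0,0],[0.3,0,0,0,0,0,0],[0.3,0,0,0,0,0,0],[0.3,0,0,0,0,0,0],[0.3,0,0,-25,0,0,0]]

```text
time_s: 16.15
tcp_pos: [0.5469, 0.0783, 0.0736]
ee_rot: [[-0.979, -0.202, -0.005], [-0.202, 0.979, -0.001], [0.005, -0.0, -1.0]]
force: [-0.8, -1.2, 0.3]
width: 0.0553
gripper_force: 0.0
```

Call:
arm_command:
  steps:
    - [[0.3,0,0,-45,0,0,0],[0.6,0,0,-90,0,0,0],[1,0,0,-90,0,0,0]]

```text
time_s: 16.45
tcp_pos: [0.5527, 0.0811, 0.171]
ee_rot: [[-0.979, -0.202, 0.011], [-0.202, 0.979, 0.003], [-0.011, 0.0, -1.0]]
force: [-0.3, 0.2, -0.0]
width: 0.0804
gripper_force: 0.0
```

```bash
python3 plan.py 530,-20,170,155 470,-130,170,120 415,-237.5,150,93 415,-237.5,23,93;  python3 - <<'E'
from m import *
p,d=snapshot("top");report("top",p,d)
E
```

```text
t 16.4 tcp [552.7  81.1 171. ] head -168.4 F [-0.3  0.2 -0. ] w 80.4 gf 0.0 j [ 0.33  0.57 -0.77  2.02  0.57  0.76  0.99]
530,-20,170,155 shift [ 42.6 -94.5   0.5] turn [0.004  0.0107 0.6396] rows 2.1 4.3
470,-130,170,120 shift [   7.9 -125.1    0. ] turn [0.     0.     0.6109] rows 2.5 4.1
415,-237.5,150,93 shift [ -65.6 -101.4   20. ] turn [0.     0.     0.4712] rows 2.4 3.1
415,-237.5,23,93 shift [  0.   0. 127.] turn [0. 0. 0.] rows 2.5 0.0
packtops/any 45-62mm, white
  px [499. 141.] n 46 c 870.1 -537.0 size 48 11 longaxis deg 37.3 z 0.0533 mean [ 869.  -537.7]
  px [435. 243.] n 434 c 572.9 -334.1 size 91 38 longaxis deg -85.2 z 0.0536 mean [ 572.4 -334. ]
  px [438. 269.] n 430 c 501.6 -337.4 size 90 37 longaxis deg -86.3 z 0.0538 mean [ 501.6 -337.6]
used lids
  px [284. 258.] n 84 c 531.0 75.3 size 30 19 longaxis deg 10.4 z 0.0758 mean [531.   75.4]
  px [263. 318.] n 117 c 376.3 129.3 size 35 34 longaxis deg 44.0 z 0.0793 mean [375.5 128.8]
green mat
  px [414. 247.] n 1143 c 565.0 -281.0 size 210 101 longaxis deg -85.9 z 0.0037 mean [ 573.3 -288.4]
  px [440. 280.] n 109 c
[... 1964 characters left out ...]
4.5 z 0.0221 mean [405. 386.]
  px [360. 320.] n 322 c 370.5 -125.0 size 58 47 longaxis deg 37.1 z 0.0227 mean [ 370.4 -126.3]
  px [493. 146.] n 451 c 872.3 -538.2 size 101 58 longaxis deg 30.5 z 0.0208 mean [ 867.8 -534.6]
crate
  px [157. 172.] n 51 c 795.5 442.5 size 89 5 longaxis deg -60.8 z 0.0342 mean [796.1 441.9]
  px [115. 193.] n 43 c 733.6 555.6 size 98 4 longaxis deg -60.5 z 0.034 mean [733.4 555.9]
  px [197. 272.] n 645 c 507.1 314.1 size 270 132 longaxis deg -6.5 z 0.0345 mean [506.5 316.1]
  px [206. 257.] n 34 c 551.7 292.0 size 70 15 longaxis deg -20.3 z 0.0336 mean [546.6 293.3]
  px [267. 320.] n 110 c 374.8 126.6 size 51 44 longaxis deg -25.1 z 0.0327 mean [371.8 123. ]
```

Call:
arm_command:
  steps:
    - [[1,14,-31,0,0,0,0.13],[1,28,-62,0,0,0,0.26],[1,42,-94,0,0,0,0.39],[1,42,-94,0,0,0,0.52],[1,42,-94,0,0,0,0.64]]

```text
time_s: 17.0
tcp_pos: [0.5252, -0.0237, 0.1641]
ee_rot: [[-0.902, 0.431, -0.003], [0.431, 0.902, -0.001], [0.002, -0.002, -1.0]]
force: [0.3, 1.0, -0.0]
width: 0.0852
gripper_force: 0.0
```

Call:
arm_command:
  steps:
    - [[1,2,-30,0,0,0,0.13],[1,4,-60,0,0,0,0.26],[1,6,-90,0,0,0,0.39],[1,8,-125,0,0,0,0.52],[1,8,-125,0,0,0,0.61]]

```text
time_s: 17.5
tcp_pos: [0.4618, -0.1362, 0.1638]
ee_rot: [[-0.49, 0.872, -0.007], [0.872, 0.49, -0.002], [0.001, -0.007, -1.0]]
force: [0.3, 0.1, -0.6]
width: 0.0851
gripper_force: 0.0
```

Call:
arm_command:
  steps:
    - [[1,-20,-30,5,0,0,0.14],[1,-42,-66,12,0,0,0.28],[1,-66,-101,20,0,0,0.42],[1,-66,-101,20,0,0,0.47],[1,-66,-101,20,0,0,0.47]]

```text
time_s: 18.0
tcp_pos: [0.4103, -0.24, 0.1443]
ee_rot: [[-0.051, 0.999, -0.003], [0.999, 0.051, 0.0], [0.001, -0.003, -1.0]]
force: [1.8, 0.5, -0.4]
width: 0.0853
gripper_force: 0.0
```

```bash
python3 plan.py 415,-237.5,23,93; python3 - <<'E'
from h import *
p,d=snapshot("wrist");cv2.imwrite("pics/w2.png",p)
E
```

```text
t 18.0 tcp [ 410.3 -240.   144.3] head 92.9 F [ 1.8  0.5 -0.4] w 85.3 gf 0.0 j [ 0.66  0.44 -0.29  2.22  0.25  0.52  0.23]
415,-237.5,23,93 shift [  2.2   5.2 121.3] turn [-0.0027 -0.0005 -0.0014] rows 2.4 0.0
```

View pics/w2.png

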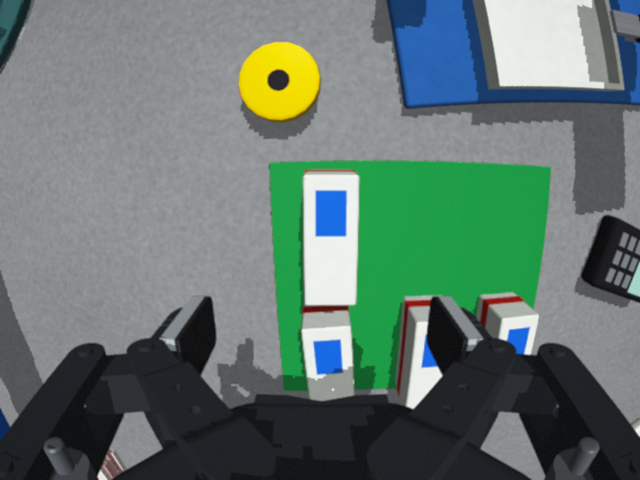

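Pack B sits centred at (330,238), which agrees with the planned 5 mm shift. I'm gripping it.

Call:
arm_command:
  steps:
    - [[1,2,5,40,0,0,0],[1,2,5,85,0,0,0],[1,2,5,120,0,0,0],[1,2,5,120,0,0,0]]

```text
time_s: 18.45
tcp_pos: [0.4153, -0.2339, 0.0217]
ee_rot: [[-0.059, 0.998, -0.007], [0.998, 0.059, 0.004], [0.004, -0.007, -1.0]]
force: [-1.4, 0.2, 1.0]
width: 0.0851
gripper_force: 0.0
```

Call:
arm_command:
  steps:
    - [[-1,0,0,0,0,0,0],[-1,0,0,0,0,0,0],[-1,0,0,0,0,0,0],[-1,0,0,0,0,0,0],[-1,0,0,0,0,0,0]]

```text
time_s: 18.95
tcp_pos: [0.418, -0.2373, 0.0272]
ee_rot: [[-0.054, 0.999, 0.003], [0.999, 0.054, -0.001], [-0.002, 0.003, -1.0]]
force: [0.4, 0.4, 7.7]
width: 0.0351
gripper_force: 60.6
```

Call:
arm_command:
  steps:
    - [[-1,0,0,-40,0,0,0],[-1,0,0,-80,0,0,0],[-1,0,0,-120,0,0,0],[-1,0,0,-120,0,0,0],[-1,0,0,-120,0,0,0]]

```text
time_s: 19.45
tcp_pos: [0.4173, -0.2375, 0.1469]
ee_rot: [[-0.053, 0.999, 0.003], [0.999, 0.053, -0.002], [-0.002, 0.003, -1.0]]
force: [-0.1, -0.1, -1.6]
width: 0.035
gripper_force: 60.4
```

```bash
python3 plan.py 450,-180,150,132 520,-90,150,170 562,9,140,191.2 562,9,49,191.2
```

```text
t 19.4 tcp [ 417.3 -237.5  146.9] head 93.0 F [-0.1 -0.1 -1.6] w 35.0 gf 60.4 j [ 0.67  0.44 -0.32  2.21  0.27  0.53  0.2 ]
450,-180,150,132 shift [55.6 35.7 -3.1] turn [ 0.0021  0.0032 -0.6798] rows 1.3 4.5
520,-90,150,170 shift [ 20.  112.2   0. ] turn [ 0.      0.     -0.6632] rows 2.3 4.4
562,9,140,191.2 shift [-24.2 104.8  10. ] turn [ 0.    0.   -0.37] rows 2.2 2.5
562,9,49,191.2 shift [ 0.  0. 91.] turn [0. 0. 0.] rows 1.8 0.0
```

Call:
arm_command:
  steps:
    - [[-1,11,7,-1,0,0,-0.14],[-1,22,14,-2,0,0,-0.28],[-1,33,21,-3,0,0,-0.42],[-1,44,28,-3,0,0,-0.56],[-1,56,36,-3,0,0,-0.68]]

```text
time_s: 19.95
tcp_pos: [0.4486, -0.1784, 0.1469]
ee_rot: [[-0.674, 0.739, -0.003], [0.739, 0.674, 0.001], [0.003, -0.002, -1.0]]
force: [0.3, -0.6, -0.7]
width: 0.0349
gripper_force: 60.3
```

Call:
arm_command:
  steps:
    - [[-1,4,22,0,0,0,-0.14],[-1,8,44,0,0,0,-0.28],[-1,12,66,0,0,0,-0.42],[-1,16,90,0,0,0,-0.56],[-1,20,112,0,0,0,-0.66]]

```text
time_s: 20.45
tcp_pos: [0.5189, -0.0882, 0.1467]
ee_rot: [[-0.985, 0.171, -0.003], [0.171, 0.985, 0.001], [0.003, 0.0, -1.0]]
force: [-0.6, -0.8, -1.0]
width: 0.035
gripper_force: 60.3
```

Call:
arm_command:
  steps:
    - [[-1,-8,35,3,0,0,-0.14],[-1,-16,70,7,0,0,-0.28],[-1,-24,105,10,0,0,-0.37],[-1,-24,105,10,0,0,-0.37],[-1,-24,105,10,0,0,-0.37]]

```text
time_s: 20.95
tcp_pos: [0.5606, 0.011, 0.1367]
ee_rot: [[-0.981, -0.194, -0.003], [-0.194, 0.981, 0.0], [0.003, 0.001, -1.0]]
force: [-0.7, -0.5, -1.4]
width: 0.035
gripper_force: 60.3
```

```bash
python3 plan.py 562,9,50,191.2
```

```text
t 20.9 tcp [560.6  11.  136.7] head -168.8 F [-0.7 -0.5 -1.4] w 35.0 gf 60.3 j [ 0.43  0.63 -0.75  2.03  0.64  0.74  1.05]
562,9,50,191.2 shift [-1.3 -2.3 86.7] turn [ 0.0009 -0.0032 -0.0003] rows 1.7 0.0
```

Call:
arm_command:
  steps:
    - [[-1,-1,-2,40,0,0,0],[-1,-1,-2,70,0,0,0],[-1,-1,-2,84,0,0,0],[-1,-1,-2,87,0,0,0],[-1,-1,-2,87,0,0,0]]

```text
time_s: 21.45
tcp_pos: [0.5629, 0.0079, 0.0513]
ee_rot: [[-0.982, -0.191, -0.0], [-0.191, 0.982, -0.0], [0.0, -0.0, -1.0]]
force: [-0.1, 0.5, -0.4]
width: 0.0352
gripper_force: 60.3
```

Call:
arm_command:
  steps:
    - [[-1,0,0,0,0,0,0],[0.3,0,0,0,0,0,0],[0.3,0,0,0,0,0,0],[0.3,0,0,0,0,0,0],[0.3,0,0,-25,0,0,0]]

```text
time_s: 21.95
tcp_pos: [0.5612, 0.0078, 0.0746]
ee_rot: [[-0.981, -0.192, -0.005], [-0.192, 0.981, -0.001], [0.005, 0.0, -1.0]]
force: [0.3, -1.0, 0.2]
width: 0.0553
gripper_force: 0.0
```

Call:
arm_command:
  steps:
    - [[0.3,0,0,-45,0,0,0],[0.6,0,0,-95,0,0,0],[1,0,0,-95,0,0,0],[1,0,0,-95,0,0,0]]

```text
time_s: 22.35
tcp_pos: [0.564, 0.0083, 0.1728]
ee_rot: [[-0.981, -0.192, 0.003], [-0.192, 0.981, -0.0], [-0.003, -0.001, -1.0]]
force: [0.1, -0.3, 0.2]
width: 0.0856
gripper_force: 0.0
```

```bash
python3 plan.py 520,-120,175,153 470,-240,175,118 421.5,-344,150,97.4
```

```text
t 22.4 tcp [564.    8.3 172.8] head -169.0 F [ 0.1 -0.3  0.2] w 85.6 gf 0.0 j [ 0.47  0.58 -0.8   2.    0.58  0.8   1.1 ]
520,-120,175,153 shift [  67.7 -117.5   -2.2] turn [0.     0.0033 0.6641] rows 2.7 4.4
470,-240,175,118 shift [  -9.9 -129.6    0. ] turn [0.     0.     0.6109] rows 2.6 4.1
421.5,-344,150,97.4 shift [-69.1 -91.6  25. ] turn [0.     0.     0.3595] rows 2.3 2.4
```

Call:
arm_command:
  steps:
    - [[1,20,-35,0,0,0,0.14],[1,40,-70,0,0,0,0.28],[1,60,-105,0,0,0,0.42],[1,68,-117,0,0,0,0.56],[1,68,-117,0,0,0,0.66]]

```text
time_s: 22.85
tcp_pos: [0.5156, -0.1236, 0.1692]
ee_rot: [[-0.888, 0.46, -0.006], [0.46, 0.888, -0.002], [0.004, -0.004, -1.0]]
force: [0.4, 1.9, -0.2]
width: 0.0855
gripper_force: 0.0
```

Call:
arm_command:
  steps:
    - [[1,-2,-32,0,0,0,0.14],[1,-5,-65,0,0,0,0.28],[1,-8,-97,0,0,0,0.42],[1,-10,-130,0,0,0,0.56],[1,-10,-130,0,0,0,0.61]]

```text
time_s: 23.35
tcp_pos: [0.4649, -0.2453, 0.1693]
ee_rot: [[-0.464, 0.886, -0.006], [0.886, 0.464, -0.002], [0.001, -0.006, -1.0]]
force: [-0.2, -0.0, 0.5]
width: 0.0856
gripper_force: 0.0
```

Call:
arm_command:
  steps:
    - [[1,-23,-30,8,0,0,0.14],[1,-46,-60,16,0,0,0.28],[1,-69,-92,24,0,0,0.36],[1,-69,-92,24,0,0,0.36],[1,-69,-92,24,0,0,0.36]]

```text
time_s: 23.85
tcp_pos: [0.4191, -0.3448, 0.1457]
ee_rot: [[-0.131, 0.991, -0.003], [0.991, 0.131, 0.002], [0.002, -0.003, -1.0]]
force: [-0.1, -0.3, 1.0]
width: 0.0853
gripper_force: 0.0
```

```bash
python3 plan.py 421.5,-344,23,97.4; python3 - <<'E'
from h import *
p,d=snapshot("wrist");cv2.imwrite("pics/w3.png",p)
p,d=snapshot("scene");cv2.imwrite("pics/s3.png",p)
from m import report
report("scene",p,d)
E
```

```text
t 23.9 tcp [ 419.1 -344.8  145.7] head 97.5 F [-0.1 -0.3  1. ] w 85.3 gf 0.0 j [ 0.86  0.51 -0.35  2.07  0.29  0.61  0.45]
421.5,-344,23,97.4 shift [  0.2   2.9 122.7] turn [-0.003  -0.0021  0.0026] rows 2.5 0.0
packtops/any 45-62mm, white
  px [303. 149.] n 439 c 419.1 -344.0 size 97 39 longaxis deg -82.8 z 0.0538 mean [ 420.5 -341.3]
  px [274. 161.] n 456 c 499.4 -335.8 size 97 38 longaxis deg -86.4 z 0.054 mean [ 500.1 -333.4]
  px [ 96. 156.] n 87 c 872.3 -535.7 size 52 19 longaxis deg 14.2 z 0.0536 mean [ 874.4 -534. ]
  px [247. 172.] n 471 c 571.3 -333.7 size 96 38 longaxis deg -84.1 z 0.0542 mean [ 571.4 -330.1]
used lids
  px [ 95. 150.] n 33 c 869.8 -530.7 size 41 10 longaxis deg 25.0 z 0.0778 mean [ 871.8 -529.3]
  px [322. 268.] n 120 c 543.5 4.6 size 31 22 longaxis deg 10.7 z 0.0768 mean [543.3   5. ]
  px [425. 288.] n 176 c 378.7 135.4 size 37 29 longaxis deg -43.4 z 0.0783 mean [380.5 137.6]
  px [335. 296.] n 134 c 551.7 74.1 size 31 22 longaxis deg 13.0 z 0.0768 mean [551.4  74.4]
green mat
  px [289. 197.] n 4494 c 492.3 -283.3 size 240 217 longaxis deg 3.7 z 0.00
[... 2612 characters left out ...]
z 0.0226 mean [567.4 320.9]
  px [437. 432.] n 270 c 498.0 379.9 size 242 5 longaxis deg -6.6 z 0.0226 mean [500.  380.5]
  px [ 98. 166.] n 686 c 877.0 -545.2 size 103 82 longaxis deg 25.0 z 0.0212 mean [ 878.1 -534.1]
crate
  px [421. 299.] n 273 c 378.4 134.6 size 51 42 longaxis deg -45.4 z 0.0338 mean [381.  137.7]
  px [342. 328.] n 224 c 550.1 120.8 size 135 41 longaxis deg -0.3 z 0.0347 mean [557.9 124.8]
  px [416. 401.] n 1609 c 504.2 314.5 size 273 133 longaxis deg -6.5 z 0.0348 mean [506.1 317.3]
  px [439. 398.] n 107 c 461.7 335.1 size 75 31 longaxis deg -32.4 z 0.0338 mean [467.8 332.3]
  px [389. 416.] n 97 c 562.9 322.1 size 76 32 longaxis deg -33.2 z 0.034 mean [567.5 320.6]
```

View pics/w3.png

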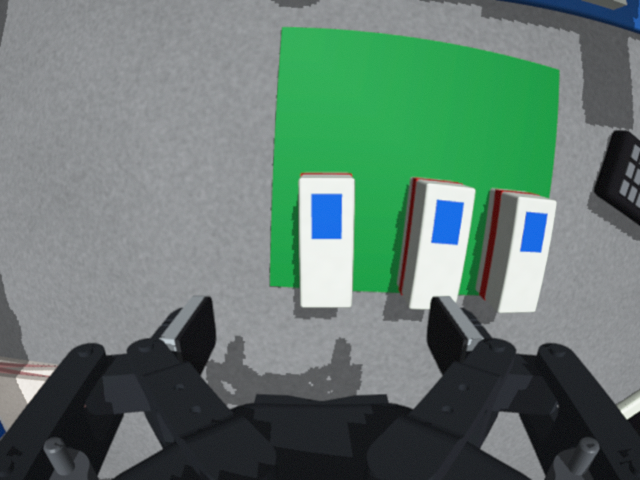

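Pack C is at (326,240) and its neighbour at (438,243) is 80 mm off, so I'll use a narrower opening.

Call:
arm_command:
  steps:
    - [[0.5,0,3,40,0,0,0],[0.5,0,3,75,0,0,0],[0.5,0,3,110,0,0,0],[0.5,0,3,122,0,0,0],[0.5,0,3,122,0,0,0]]

```text
time_s: 24.45
tcp_pos: [0.4238, -0.342, 0.0239]
ee_rot: [[-0.136, 0.991, -0.003], [0.991, 0.136, 0.003], [0.003, -0.002, -1.0]]
force: [0.5, -0.3, 0.7]
width: 0.0639
gripper_force: 0.0
```

Call:
arm_command:
  steps:
    - [[-1,0,0,0,0,0,0],[-1,0,0,0,0,0,0],[-1,0,0,0,0,0,0],[-1,0,0,0,0,0,0],[-1,0,0,0,0,0,0]]

```text
time_s: 24.95
tcp_pos: [0.4252, -0.3448, 0.0271]
ee_rot: [[-0.134, 0.991, 0.003], [0.991, 0.134, -0.002], [-0.002, 0.003, -1.0]]
force: [0.6, 1.2, 7.1]
width: 0.035
gripper_force: 61.6
```

Call:
arm_command:
  steps:
    - [[-1,0,0,-40,0,0,0],[-1,0,0,-80,0,0,0],[-1,0,0,-120,0,0,0],[-1,0,0,-120,0,0,0],[-1,0,0,-120,0,0,0]]

```text
time_s: 25.45
tcp_pos: [0.4241, -0.3447, 0.1466]
ee_rot: [[-0.133, 0.991, 0.002], [0.991, 0.133, -0.002], [-0.002, 0.002, -1.0]]
force: [0.3, 0.0, -2.2]
width: 0.0349
gripper_force: 60.7
```

```bash
python3 plan.py 470,-270,150,132 530,-150,150,170 575.8,-59.8,140,191.2 575.8,-59.8,49,191.2
```

```text
t 25.4 tcp [ 424.1 -344.7  146.6] head 97.6 F [ 0.3  0.  -2.2] w 34.9 gf 60.7 j [ 0.87  0.51 -0.36  2.07  0.3   0.61  0.43]
470,-270,150,132 shift [68.  55.4 -3.4] turn [ 0.001   0.0027 -0.5997] rows 1.8 4.0
530,-150,150,170 shift [ 49.  124.9   0. ] turn [ 0.      0.     -0.6632] rows 2.7 4.4
575.8,-59.8,140,191.2 shift [-29.4  96.8  10. ] turn [ 0.    0.   -0.37] rows 2.0 2.5
575.8,-59.8,49,191.2 shift [ 0.  0. 91.] turn [0. 0. 0.] rows 1.8 0.0
```

Call:
arm_command:
  steps:
    - [[-1,14,11,-1,0,0,-0.14],[-1,28,22,-2,0,0,-0.28],[-1,42,33,-3,0,0,-0.42],[-1,56,44,-3,0,0,-0.56],[-1,68,55,-3,0,0,-0.6]]

```text
time_s: 25.95
tcp_pos: [0.4682, -0.2681, 0.1466]
ee_rot: [[-0.671, 0.741, -0.003], [0.741, 0.671, 0.002], [0.004, -0.001, -1.0]]
force: [-0.6, 0.2, -1.6]
width: 0.0353
gripper_force: 60.6
```

Call:
arm_command:
  steps:
    - [[-1,10,25,0,0,0,-0.14],[-1,20,50,0,0,0,-0.28],[-1,30,75,0,0,0,-0.42],[-1,40,100,0,0,0,-0.56],[-1,49,125,0,0,0,-0.66]]

```text
time_s: 26.45
tcp_pos: [0.5288, -0.148, 0.147]
ee_rot: [[-0.985, 0.173, -0.003], [0.173, 0.985, 0.001], [0.003, 0.0, -1.0]]
force: [0.1, 0.1, -1.3]
width: 0.0349
gripper_force: 60.6
```

Call:
arm_command:
  steps:
    - [[-1,-10,32,3,0,0,-0.14],[-1,-20,65,7,0,0,-0.28],[-1,-29,97,10,0,0,-0.37],[-1,-29,97,10,0,0,-0.37],[-1,-29,97,10,0,0,-0.37]]

```text
time_s: 26.95
tcp_pos: [0.5744, -0.0578, 0.1371]
ee_rot: [[-0.981, -0.192, -0.002], [-0.192, 0.981, 0.0], [0.002, 0.001, -1.0]]
force: [0.1, -0.6, -0.5]
width: 0.0346
gripper_force: 60.6
```

```bash
python3 plan.py 575.8,-59.8,50,191.2
```

```text
t 26.9 tcp [574.4 -57.8 137.1] head -168.9 F [ 0.1 -0.6 -0.5] w 34.6 gf 60.6 j [ 0.56  0.65 -0.77  1.99  0.65  0.77  1.16]
575.8,-59.8,50,191.2 shift [-1.2 -2.3 87.1] turn [ 0.0009 -0.0024 -0.0018] rows 1.7 0.0
```

Call:
arm_command:
  steps:
    - [[-1,-1,-2,40,0,0,0],[-1,-1,-2,70,0,0,0],[-1,-1,-2,84,0,0,0],[-1,-1,-2,87,0,0,0],[-1,-1,-2,87,0,0,0]]

```text
time_s: 27.45
tcp_pos: [0.5763, -0.061, 0.0513]
ee_rot: [[-0.982, -0.191, -0.0], [-0.191, 0.982, -0.0], [0.0, -0.0, -1.0]]
force: [-0.1, -0.0, -1.0]
width: 0.0352
gripper_force: 60.7
```

Call:
arm_command:
  steps:
    - [[-1,0,0,0,0,0,0],[0.3,0,0,0,0,0,0],[0.3,0,0,0,0,0,0],[0.3,0,0,0,0,0,0],[0.3,0,0,-25,0,0,0]]

```text
time_s: 27.95
tcp_pos: [0.5743, -0.061, 0.0746]
ee_rot: [[-0.981, -0.192, -0.005], [-0.192, 0.981, -0.0], [0.005, 0.001, -1.0]]
force: [-0.2, 0.0, 0.0]
width: 0.0555
gripper_force: 0.0
```

Call:
arm_command:
  steps:
    - [[0.3,0,0,-45,0,0,0],[0.6,0,0,-95,0,0,0],[1,0,0,-95,0,0,0],[1,0,0,-95,0,0,0]]

```text
time_s: 28.35
tcp_pos: [0.5772, -0.0607, 0.1729]
ee_rot: [[-0.981, -0.192, 0.003], [-0.192, 0.981, -0.001], [-0.003, -0.001, -1.0]]
force: [-0.1, -0.3, -1.4]
width: 0.0856
gripper_force: 0.0
```

Call:
arm_command:
  steps:
    - [[1,40,-10,0,0,0,0],[1,80,-20,0,0,0,0],[1,97,-70,0,0,0,0],[1,97,-70,0,0,0,0],[1,97,-70,0,0,0,0]]

```text
time_s: 28.85
tcp_pos: [0.493, -0.15, 0.1698]
ee_rot: [[-0.982, -0.188, -0.003], [-0.188, 0.982, 0.0], [0.003, 0.001, -1.0]]
force: [0.8, -0.9, 0.3]
width: 0.0854
gripper_force: 0.0
```

```bash
python3 plan.py 467,-9.5,175,191.2  467,-9.5,60,191.2; python3 - <<'E'
from h import *
from m import report
p,d=snapshot("top");cv2.imwrite("pics/t4.png",p[150:340,160:480])
s,d2=snapshot("scene");cv2.imwrite("pics/c4.png",np.hstack([cv2.resize(p[150:350,160:480],(400,250)),cv2.resize(s[120:460,180:500],(400,425))[:250],]) )
a=cv2.resize(p[150:350,160:480],(640,400));cv2.imwrite("pics/c4.png",a);cv2.imwrite("pics/s4.png",cv2.resize(s[120:460,180:520],(600,600)))
report("top",p,d)
E
```

```text
t 28.9 tcp [ 493.  -150.   169.8] head -169.2 F [ 0.8 -0.9  0.3] w 85.4 gf 0.0 j [ 0.82  0.54 -0.83  2.1   0.6   0.75  1.36]
467,-9.5,175,191.2 shift [ -0.8 142.9  -5.1] turn [ 0.0008 -0.0029 -0.0067] rows 2.9 0.0
467,-9.5,60,191.2 shift [  0.   0. 115.] turn [0. 0. 0.] rows 2.3 0.0
packtops/any 45-62mm, white
  px [498. 140.] n 44 c 870.4 -537.5 size 48 9 longaxis deg 37.7 z 0.0531 mean [ 870.9 -536.8]
  px [442. 242.] n 227 c 574.3 -351.9 size 55 37 longaxis deg -84.4 z 0.0534 mean [ 575.6 -354.7]
used lids
  px [336. 248.] n 84 c 558.3 -64.8 size 31 20 longaxis deg 11.9 z 0.0761 mean [558.5 -64.4]
  px [284. 250.] n 84 c 552.8 73.9 size 30 19 longaxis deg 13.7 z 0.0757 mean [552.6  74.1]
  px [310. 253.] n 85 c 545.1 4.8 size 31 19 longaxis deg 10.1 z 0.0757 mean [545.8   4.9]
  px [263. 318.] n 122 c 376.2 129.3 size 35 35 longaxis deg 45.8 z 0.0797 mean [375.7 128.7]
green mat
  px [437. 233.] n 89 c 612.9 -357.2 size 52 16 longaxis deg -84.5 z 0.0034 mean [ 612.6 -356.5]
  px [398. 299.] n 1651 c 439.9 -252.9 size 137 135 longaxis deg -86.0 z 0.0037 mean [ 426.4 -236.6]
blue lo
[... 1607 characters left out ...]
.0 z 0.0232 mean [427.  257.8]
  px [170. 308.] n 31 c 411.7 386.8 size 50 5 longaxis deg -6.2 z 0.0229 mean [408.2 385.9]
  px [361. 318.] n 382 c 373.5 -128.7 size 57 56 longaxis deg 88.2 z 0.0224 mean [ 373.6 -128.6]
  px [493. 146.] n 452 c 873.1 -539.1 size 100 61 longaxis deg 30.9 z 0.0208 mean [ 867.8 -534.8]
crate
  px [161. 170.] n 33 c 801.8 431.2 size 65 5 longaxis deg -60.9 z 0.0332 mean [802.6 429.8]
  px [137. 182.] n 33 c 767.2 494.9 size 66 4 longaxis deg -60.5 z 0.0335 mean [766.8 495.2]
  px [196. 272.] n 654 c 507.1 314.0 size 270 132 longaxis deg -6.5 z 0.0344 mean [506.5 316.3]
  px [267. 320.] n 105 c 374.4 126.6 size 51 42 longaxis deg -31.5 z 0.0327 mean [372.3 122.9]
```

View pics/s4.png

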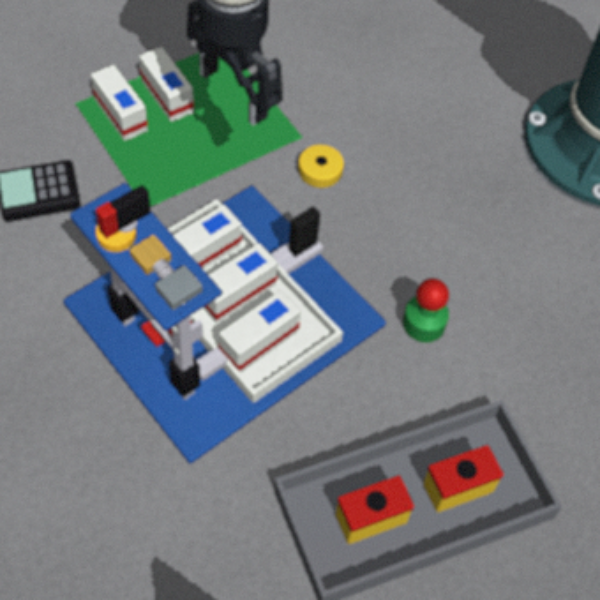

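The scene shows three packs standing on the tray floor (215,230; 245,275; 260,325), two left on the mat, both boxes in the crate and the bystanders untouched. Next is the lift grip.

Call:
arm_command:
  steps:
    - [[1,0,45,-3,0,0,-0.01],[1,0,90,-5,0,0,-0.01],[1,-1,141,-5,0,0,-0.01],[1,-1,141,-5,0,0,-0.01],[1,-1,141,-5,0,0,-0.01]]

```text
time_s: 29.45
tcp_pos: [0.4683, -0.0061, 0.1765]
ee_rot: [[-0.978, -0.209, 0.0], [-0.209, 0.978, 0.001], [-0.0, 0.001, -1.0]]
force: [0.0, -1.0, 0.4]
width: 0.0855
gripper_force: 0.0
```

```bash
python3 plan.py 467,-10,59,191.2
```

```text
t 29.4 tcp [468.3  -6.1 176.5] head -167.9 F [ 0.  -1.   0.4] w 85.5 gf 0.0 j [ 0.58  0.48 -0.86  2.2   0.57  0.7   1.1 ]
467,-10,59,191.2 shift [  2.1  -3.6 117.5] turn [0.0005 0.0003 0.0151] rows 2.4 0.1
```

Call:
arm_command:
  steps:
    - [[1,2,-3,40,0,0,0.01],[1,2,-3,80,0,0,0.01],[1,2,-3,117,0,0,0.01],[1,2,-3,117,0,0,0.01]]
  grip_force: 100

```text
time_s: 29.85
tcp_pos: [0.4645, -0.014, 0.0557]
ee_rot: [[-0.981, -0.192, -0.008], [-0.192, 0.981, -0.002], [0.009, 0.0, -1.0]]
force: [0.5, -0.9, 1.2]
width: 0.0853
gripper_force: 0.0
```

Call:
arm_command:
  steps:
    - [[-1,0,0,0,0,0,0],[-1,0,0,0,0,0,0],[-1,0,0,0,0,0,0],[-1,0,0,0,0,0,0],[-1,0,0,0,0,0,0]]

```text
time_s: 30.35
tcp_pos: [0.4674, -0.01, 0.0607]
ee_rot: [[-0.981, -0.193, 0.003], [-0.193, 0.981, 0.004], [-0.004, 0.004, -1.0]]
force: [-1.5, 3.4, 6.9]
width: 0.015
gripper_force: 97.2
```

Call:
arm_command:
  steps:
    - [[-1,0,0,-3,0,0,0],[-1,0,0,-8,0,0,0],[-1,0,0,-14,0,0,0],[-1,0,0,-20,0,0,0],[-1,0,0,-20,0,0,0]]

```text
time_s: 30.85
tcp_pos: [0.4674, -0.01, 0.0799]
ee_rot: [[-0.981, -0.194, 0.002], [-0.194, 0.981, 0.005], [-0.003, 0.004, -1.0]]
force: [0.2, 5.2, -6.6]
width: 0.0148
gripper_force: 98.2
```

```bash
python3 plan.py; python3 - <<'E'
from m import *
p,d=snapshot("scene");P=cloud("scene",d);Z=P[...,2]
hsv=cv2.cvtColor(p,cv2.COLOR_BGR2HSV)
m=(hsv[...,1]<40)&(hsv[...,2]>150)&(Z>.022)&(Z<.15)&(P[...,1]>-.09)&(P[...,1]<.1)&(P[...,0]>.5)&(P[...,0]<.63)
print(np.histogram(Z[m],bins=np.arange(.02,.15,.005)))
E
```

```text
t 30.9 tcp [467.4 -10.   79.9] head -168.8 F [ 0.2  5.2 -6.6] w 14.8 gf 98.2 j [ 0.42  0.62 -0.66  2.27  0.81  0.5   0.87]
(array([  0,   0,   0,   3, 252, 377, 114,  93, 106,  66,  97, 112, 127,
       138, 733, 797,  15,   0,   0,   0,   0,   0,   0,   0,   0]), array([0.02 , 0.025, 0.03 , 0.035, 0.04 , 0.045, 0.05 , 0.055, 0.06 ,
       0.065, 0.07 , 0.075, 0.08 , 0.085, 0.09 , 0.095, 0.1  , 0.105,
       0.11 , 0.115, 0.12 , 0.125, 0.13 , 0.135, 0.14 , 0.145]))
```

The tray follows (pack tops at 95 mm). I'm raising it to about 0.113.

Call:
arm_command:
  steps:
    - [[-1,0,0,-8,0,0,0],[-1,0,0,-16,0,0,0],[-1,0,0,-24,0,0,0],[-1,0,0,-32,0,0,0],[-1,0,0,-40,0,0,0]]

```text
time_s: 31.4
tcp_pos: [0.4674, -0.01, 0.1196]
ee_rot: [[-0.981, -0.194, 0.002], [-0.194, 0.981, 0.005], [-0.003, 0.005, -1.0]]
force: [1.4, 6.2, -9.9]
width: 0.0148
gripper_force: 98.2
```

Call:
arm_command:
  steps:
    - [[-1,0,0,-8,0,0,0],[-1,0,0,-16,0,0,0],[-1,0,0,-24,0,0,0],[-1,0,0,-32,0,0,0],[-1,0,0,-40,0,0,0]]

```text
time_s: 31.9
tcp_pos: [0.4674, -0.01, 0.1596]
ee_rot: [[-0.981, -0.194, 0.002], [-0.194, 0.981, 0.005], [-0.003, 0.005, -1.0]]
force: [3.1, 6.9, -9.7]
width: 0.0146
gripper_force: 98.2
```

Call:
arm_command:
  steps:
    - [[-1,0,0,-8,0,0,0],[-1,0,0,-14,0,0,0],[-1,0,0,-14,0,0,0],[-1,0,0,-14,0,0,0],[-1,0,0,-14,0,0,0]]

```text
time_s: 32.4
tcp_pos: [0.4674, -0.01, 0.1736]
ee_rot: [[-0.981, -0.194, 0.002], [-0.194, 0.981, 0.005], [-0.003, 0.004, -1.0]]
force: [1.6, 6.4, -7.1]
width: 0.0146
gripper_force: 98.5
```

```bash
python3 plan.py; python3 - <<'E'
from m import *
p,d=snapshot("scene");P=cloud("scene",d);Z=P[...,2]
hsv=cv2.cvtColor(p,cv2.COLOR_BGR2HSV)
m=(hsv[...,1]<40)&(hsv[...,2]>150)&(Z>.022)&(Z<.25)&(P[...,1]>-.09)&(P[...,1]<.1)&(P[...,0]>.5)&(P[...,0]<.63)
h,e=np.histogram(Z[m],bins=np.arange(.02,.25,.005));print([(round(b,3),a) for a,b in zip(h,e) if a])
cv2.imwrite("pics/s5.png",cv2.resize(p[120:420,180:480],(600,600)))
E
```

```text
t 32.4 tcp [467.4 -10.  173.6] head -168.8 F [ 1.6  6.4 -7.1] w 14.6 gf 98.5 j [ 0.58  0.48 -0.86  2.2   0.57  0.69  1.09]
[(np.float64(0.13), np.int64(11)), (np.float64(0.135), np.int64(606)), (np.float64(0.14), np.int64(338)), (np.float64(0.145), np.int64(108)), (np.float64(0.15), np.int64(93)), (np.float64(0.155), np.int64(73)), (np.float64(0.16), np.int64(82)), (np.float64(0.165), np.int64(140)), (np.float64(0.17), np.int64(160)), (np.float64(0.175), np.int64(160)), (np.float64(0.18), np.int64(223)), (np.float64(0.185), np.int64(1384)), (np.float64(0.19), np.int64(424))]
```

View pics/s5.png

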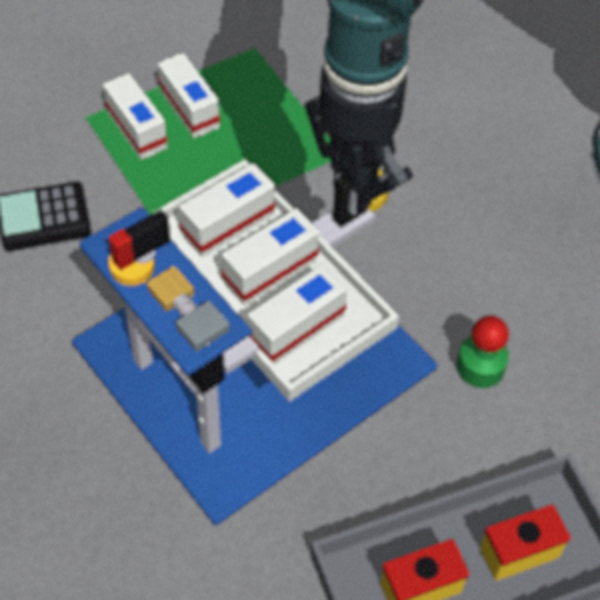

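The tray is at about 0.113 (pack tops at 188 mm). Now I'll lower it onto the upper rung.

Call:
arm_command:
  steps:
    - [[-1,0,0,5,0,0,0],[-1,0,0,10,0,0,0],[-1,0,0,15,0,0,0],[-1,0,0,20,0,0,0],[-1,0,0,23,0,0,0]]

```text
time_s: 32.95
tcp_pos: [0.4674, -0.01, 0.1503]
ee_rot: [[-0.981, -0.194, 0.002], [-0.194, 0.981, 0.005], [-0.003, 0.004, -1.0]]
force: [-2.1, 5.4, 4.9]
width: 0.0152
gripper_force: 100.0
```

Call:
arm_command:
  steps:
    - [[-1,0,0,0,0,0,0],[-1,0,0,0,0,0,0],[-1,0,0,0,0,0,0]]

```text
time_s: 33.25
tcp_pos: [0.4674, -0.01, 0.1507]
ee_rot: [[-0.981, -0.194, 0.002], [-0.194, 0.981, 0.004], [-0.003, 0.004, -1.0]]
force: [0.8, 5.8, -5.0]
width: 0.0147
gripper_force: 98.8
```

```bash
python3 plan.py
```

```text
t 33.2 tcp [467.4 -10.  150.7] head -168.8 F [ 0.8  5.8 -5. ] w 14.7 gf 98.8 j [ 0.54  0.51 -0.81  2.22  0.63  0.65  1.04]
```

Call:
arm_command:
  steps:
    - [[-1,0,0,1.5,0,0,0],[-1,0,0,1.5,0,0,0]]

```text
time_s: 33.45
tcp_pos: [0.4674, -0.0101, 0.1502]
ee_rot: [[-0.981, -0.194, 0.002], [-0.194, 0.981, 0.003], [-0.003, 0.002, -1.0]]
force: [-3.3, 4.4, 7.2]
width: 0.0152
gripper_force: 100.7
```

Call:
arm_command:
  steps:
    - [[-0.2,0,0,0,0,0,0],[0.2,0,0,0,0,0,0],[1,0,0,0,0,0,0],[1,0,0,0,0,0,0],[1,0,0,0,0,0,0]]

```text
time_s: 33.95
tcp_pos: [0.4671, -0.013, 0.1487]
ee_rot: [[-0.981, -0.191, -0.0], [-0.191, 0.981, -0.0], [0.0, -0.0, -1.0]]
force: [-0.1, -0.9, 0.0]
width: 0.0845
gripper_force: 0.0
```

Call:
arm_command:
  steps:
    - [[1,0,0,-40,0,0,0],[1,0,0,-85,0,0,0],[1,0,0,-130,0,0,0],[1,0,0,-170,0,0,0],[1,0,0,-170,0,0,0]]

```text
time_s: 34.45
tcp_pos: [0.4708, -0.0116, 0.3238]
ee_rot: [[-0.981, -0.191, 0.011], [-0.191, 0.982, -0.001], [-0.01, -0.003, -1.0]]
force: [0.5, 0.3, -0.3]
width: 0.0855
gripper_force: 0.0
```

```bash
python3 plan.py 500,-5,330,150 560,-2,370,110 620,0,370,70 687.5,2.5,370,30 687.5,2.5,370,8.7 687.5,2.5,246,8.7; python3 - <<'E'
from m import *
p,d=snapshot("scene");P=cloud("scene",d);Z=P[...,2]
hsv=cv2.cvtColor(p,cv2.COLOR_BGR2HSV)
m=(hsv[...,1]<40)&(hsv[...,2]>150)&(Z>.022)&(Z<.25)&(P[...,1]>-.09)&(P[...,1]<.1)&(P[...,0]>.5)&(P[...,0]<.63)
h,e=np.histogram(Z[m],bins=np.arange(.02,.25,.005));print([(round(b,3),int(a)) for a,b in zip(h,e) if a])
E
```

```text
t 34.5 tcp [470.8 -11.6 323.8] head -169.0 F [ 0.5  0.3 -0.3] w 85.5 gf 0.0 j [ 0.8   0.28 -1.05  2.03  0.3   0.98  1.36]
500,-5,330,150 shift [-30.    0.9  -5.9] turn [0.0008 0.011  0.7161] rows 0.6 4.8
560,-2,370,110 shift [-50.5  32.6 -40. ] turn [0.     0.     0.6981] rows 1.4 4.7
620,0,370,70 shift [-18.6  57.1   0. ] turn [0.     0.     0.6981] rows 1.2 4.7
687.5,2.5,370,30 shift [25.4 62.6  0. ] turn [0.     0.     0.6981] rows 1.4 4.7
687.5,2.5,370,8.7 shift [0. 0. 0.] turn [0.     0.     0.3718] rows 0.0 2.5
687.5,2.5,246,8.7 shift [  0.   0. 124.] turn [0. 0. 0.] rows 2.5 0.0
[(np.float64(0.11), 187), (np.float64(0.115), 486), (np.float64(0.12), 126), (np.float64(0.125), 90), (np.float64(0.13), 102), (np.float64(0.135), 65), (np.float64(0.14), 132), (np.float64(0.145), 137), (np.float64(0.15), 161), (np.float64(0.155), 166), (np.float64(0.16), 692), (np.float64(0.165), 1129), (np.float64(0.17), 17)]
```

The carriage hangs at about 0.090 (pack tops at 165 mm). Now the cam.

Call:
arm_command:
  steps:
    - [[1,-6,0,-1,0,0,0.14],[1,-12,0,-2,0,0,0.28],[1,-18,0,-3,0,0,0.42],[1,-24,0,-5,0,0,0.56],[1,-30,1,-6,0,0,0.7]]

```text
time_s: 35.0
tcp_pos: [0.4954, -0.0065, 0.323]
ee_rot: [[-0.871, 0.491, -0.004], [0.491, 0.871, -0.0], [0.003, -0.002, -1.0]]
force: [0.1, 0.5, 0.5]
width: 0.0854
gripper_force: 0.0
```

Call:
arm_command:
  steps:
    - [[1,-10,6,-10,0,0,0.14],[1,-20,13,-20,0,0,0.28],[1,-30,20,-30,0,0,0.42],[1,-40,26,-40,0,0,0.56],[1,-50,33,-40,0,0,0.7]]

```text
time_s: 35.5
tcp_pos: [0.5564, -0.0016, 0.3641]
ee_rot: [[-0.35, 0.937, -0.001], [0.937, 0.35, -0.001], [-0.0, -0.001, -1.0]]
force: [0.2, 0.7, 0.2]
width: 0.0856
gripper_force: 0.0
```

Call:
arm_command:
  steps:
    - [[1,-4,11,0,0,0,0.14],[1,-8,23,0,0,0,0.28],[1,-12,34,0,0,0,0.42],[1,-16,46,0,0,0,0.56],[1,-19,57,0,0,0,0.7]]

```text
time_s: 36.0
tcp_pos: [0.6157, 0.0007, 0.3622]
ee_rot: [[0.335, 0.942, -0.004], [0.942, -0.335, -0.001], [-0.002, -0.004, -1.0]]
force: [-0.2, -0.4, 0.2]
width: 0.0851
gripper_force: 0.0
```

Call:
arm_command:
  steps:
    - [[1,5,12,0,0,0,0.14],[1,10,25,0,0,0,0.28],[1,15,37,0,0,0,0.42],[1,20,50,0,0,0,0.56],[1,25,63,0,0,0,0.7]]

```text
time_s: 36.5
tcp_pos: [0.6834, 0.0037, 0.3619]
ee_rot: [[0.863, 0.505, -0.005], [0.505, -0.863, -0.001], [-0.005, -0.001, -1.0]]
force: [0.3, -0.4, -0.2]
width: 0.0855
gripper_force: 0.0
```

```bash
python3 plan.py 687.5,2.7,300,8.6 687.5,2.7,246,8.6; python3 - <<'E'
from m import *
p,d=snapshot("scene");report("scene",p,d)
E
```

```text
t 36.5 tcp [683.4   3.7 361.9] head 30.3 F [ 0.3 -0.4 -0.2] w 85.5 gf 0.0 j [ 0.17  0.45 -0.36  1.55  0.17  1.17 -1.26]
687.5,2.7,300,8.6 shift [ 3.3  3.1 61.9] turn [-0.0004  0.0048  0.3791] rows 1.2 2.5
687.5,2.7,246,8.6 shift [ 0.  0. 54.] turn [0. 0. 0.] rows 1.1 0.0
packtops/any 45-62mm, white
  px [ 96. 156.] n 85 c 873.4 -535.3 size 52 23 longaxis deg 10.8 z 0.0538 mean [ 874.3 -533.8]
  px [272. 154.] n 150 c 495.4 -357.6 size 60 26 longaxis deg -86.6 z 0.0546 mean [ 494.6 -354.7]
  px [247. 180.] n 89 c 581.8 -314.0 size 54 14 longaxis deg -80.9 z 0.0532 mean [ 581.4 -306.9]
used lids
  px [425. 288.] n 177 c 379.4 135.8 size 37 30 longaxis deg -45.6 z 0.0782 mean [381.1 137.5]
green mat
  px [295. 189.] n 3974 c 492.0 -283.1 size 241 214 longaxis deg 4.8 z 0.0046 mean [ 473.8 -271.5]
  px [418. 309.] n 92 c 388.6 141.5 size 47 18 longaxis deg -53.6 z 0.012 mean [390.4 144.5]
blue low
  px [301. 326.] n 6617 c 583.9 14.1 size 290 262 longaxis deg 11.0 z 0.0129 mean [624.5  73.8]
blue head
  px [264. 268.] n 1884 c 680.6 32.7 size 172 72 longaxis deg -78.9 z 0.2257 mean [682.
[... 868 characters left out ...]
 0.0224 mean [468.3 331.6]
  px [388. 419.] n 119 c 562.0 322.7 size 76 30 longaxis deg -30.7 z 0.0227 mean [567.1 320.7]
  px [435. 432.] n 277 c 499.2 380.7 size 243 3 longaxis deg -6.7 z 0.0223 mean [503.  380.1]
  px [ 99. 166.] n 687 c 876.4 -548.8 size 100 86 longaxis deg 27.7 z 0.0212 mean [ 877.7 -533.9]
crate
  px [421. 299.] n 265 c 378.1 134.4 size 51 43 longaxis deg -44.3 z 0.0338 mean [381.2 137.3]
  px [416. 401.] n 1593 c 504.4 314.7 size 272 132 longaxis deg -6.6 z 0.0347 mean [506.8 316.9]
  px [439. 398.] n 105 c 462.6 334.5 size 75 32 longaxis deg -35.1 z 0.0343 mean [466.4 332.3]
  px [387. 417.] n 90 c 569.7 319.6 size 65 28 longaxis deg -38.7 z 0.0339 mean [570.8 319.7]
```

Call:
arm_command:
  steps:
    - [[1,3,3,20,0,0,0.14],[1,3,3,40,0,0,0.28],[1,3,3,60,0,0,0.38],[1,3,3,60,0,0,0.38],[1,3,3,60,0,0,0.38]]
  grip_force: 50

```text
time_s: 37.05
tcp_pos: [0.6871, 0.0029, 0.3035]
ee_rot: [[0.987, 0.158, -0.003], [0.158, -0.987, -0.001], [-0.003, 0.0, -1.0]]
force: [0.4, 0.6, 0.8]
width: 0.0852
gripper_force: 0.0
```

```bash
python3 plan.py 687.5,3,247,8.6; python3 - <<'E'
from h import *
p,d=snapshot("wrist");cv2.imwrite("pics/w6.png",p)
E
```

```text
t 37.0 tcp [687.1   2.9 303.5] head 9.1 F [0.4 0.6 0.8] w 85.2 gf 0.0 j [ 0.11  0.49 -0.27  1.62  0.14  1.06 -1.61]
687.5,3,247,8.6 shift [ 0.5  0.  56.5] turn [0.0001 0.0029 0.0084] rows 1.1 0.1
```

View pics/w6.png

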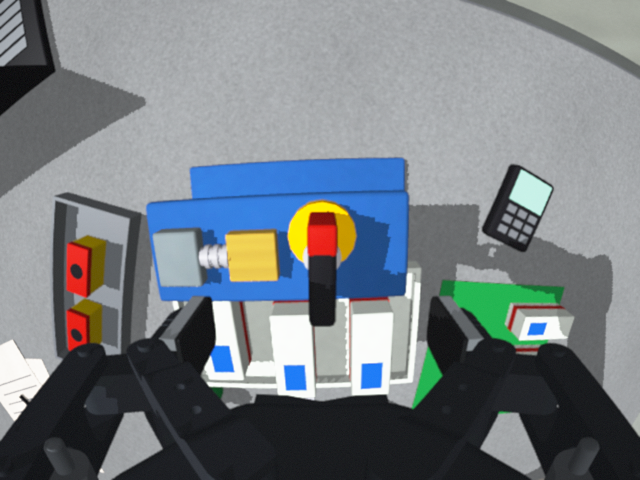

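The bar at (322,270) lies centred between the fingers. I'll descend, grip and turn it.

Call:
arm_command:
  steps:
    - [[1,0,0,25,0,0,0.01],[1,0,0,45,0,0,0.01],[1,0,0,56,0,0,0.01],[1,0,0,56,0,0,0.01]]

```text
time_s: 37.5
tcp_pos: [0.6873, 0.0027, 0.2478]
ee_rot: [[0.989, 0.145, -0.002], [0.145, -0.989, -0.0], [-0.002, -0.0, -1.0]]
force: [-0.7, -0.4, -0.6]
width: 0.0852
gripper_force: 0.0
```

Call:
arm_command:
  steps:
    - [[-1,0,0,0,0,0,0],[-1,0,0,0,0,0,0],[-1,0,0,0,0,0,0],[-1,0,0,0,0,0,0],[-1,0,0,0,0,0,0]]

```text
time_s: 38.0
tcp_pos: [0.6883, 0.0027, 0.2494]
ee_rot: [[0.99, 0.144, 0.001], [0.144, -0.99, -0.0], [0.001, 0.001, -1.0]]
force: [-1.8, -2.1, 10.7]
width: 0.0133
gripper_force: 53.2
```

Call:
arm_command:
  steps:
    - [[-1,0,0,0,0,0,-0.11],[-1,0,0,0,0,0,-0.22],[-1,0,0,0,0,0,-0.33],[-1,0,0,0,0,0,-0.44],[-1,0,0,0,0,0,-0.54]]

```text
time_s: 38.5
tcp_pos: [0.6883, 0.0026, 0.2494]
ee_rot: [[0.772, 0.635, 0.001], [0.635, -0.772, -0.0], [0.0, 0.001, -1.0]]
force: [-0.6, -0.3, 2.4]
width: 0.0134
gripper_force: 50.9
```

```bash
python3 plan.py 687.5,3,247,101.2
```

```text
t 38.5 tcp [688.3   2.6 249.4] head 39.4 F [-0.6 -0.3  2.4] w 13.4 gf 50.9 j [ 0.19  0.55 -0.4   1.67  0.25  0.97 -1.17]
687.5,3,247,101.2 shift [-0.3 -0.8  2.4] turn [ 8.0000e-04  0.0000e+00 -1.0778e+00] rows 0.1 7.2
```

Call:
arm_command:
  steps:
    - [[-1,0,0,0,0,0,-0.11],[-1,0,0,0,0,0,-0.22],[-1,0,0,0,0,0,-0.33],[-1,0,0,0,0,0,-0.44],[-1,0,0,0,0,0,-0.54]]

```text
time_s: 39.0
tcp_pos: [0.6883, 0.0026, 0.2494]
ee_rot: [[0.336, 0.942, 0.001], [0.942, -0.336, -0.0], [0.0, 0.001, -1.0]]
force: [0.2, 0.2, 2.2]
width: 0.0133
gripper_force: 50.8
```

Call:
arm_command:
  steps:
    - [[-1,0,0,0,0,0,-0.11],[-1,0,0,0,0,0,-0.22],[-1,0,0,0,0,0,-0.33],[-1,0,0,0,0,0,-0.44],[-1,0,0,0,0,0,-0.53]]

```text
time_s: 39.5
tcp_pos: [0.6885, 0.0025, 0.2494]
ee_rot: [[-0.185, 0.983, 0.001], [0.983, 0.185, -0.0], [-0.0, 0.001, -1.0]]
force: [-0.3, -0.2, 1.7]
width: 0.0126
gripper_force: 50.8
```

Call:
arm_command:
  steps:
    - [[-1,0,0,0,0,0,0],[-1,0,0,0,0,0,0],[-1,0,0,0,0,0,0],[-1,0,0,0,0,0,0]]

```text
time_s: 39.9
tcp_pos: [0.6884, 0.0025, 0.2494]
ee_rot: [[-0.182, 0.983, 0.001], [0.983, 0.182, -0.001], [-0.001, 0.001, -1.0]]
force: [-0.5, -1.3, 4.0]
width: 0.013
gripper_force: 51.4
```

```bash
python3 plan.py; python3 - <<'E'
from h import *
p,d=snapshot("wrist");cv2.imwrite("pics/w7.png",p)
E
```

```text
t 39.9 tcp [688.4   2.5 249.4] head 100.5 F [-0.5 -1.3  4. ] w 13.0 gf 51.4 j [ 0.36  0.61 -0.67  1.66  0.43  1.03 -0.26]
```

View pics/w7.png

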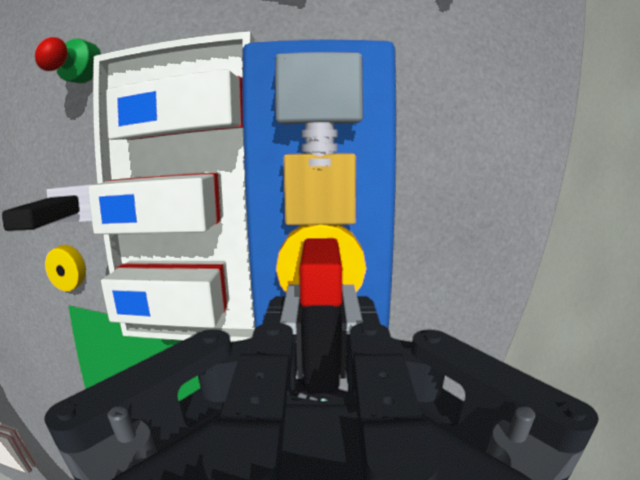

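The red end (321,270) squarely faces the brass shoe (320,188), pressed in. I'll release and retreat upward.

Call:
arm_command:
  steps:
    - [[0,0,0,0,0,0,0],[1,0,0,0,0,0,0],[1,0,0,0,0,0,0],[1,0,0,0,0,0,0],[1,0,0,-10,0,0,0]]

```text
time_s: 40.45
tcp_pos: [0.6868, 0.0027, 0.2573]
ee_rot: [[-0.183, 0.983, -0.004], [0.983, 0.183, -0.0], [0.0, -0.004, -1.0]]
force: [0.5, -0.5, 0.8]
width: 0.0838
gripper_force: 0.0
```

Call:
arm_command:
  steps:
    - [[1,0,0,-35,0,0,0],[1,0,0,-75,0,0,0],[1,0,0,-110,0,0,0],[1,0,0,-110,0,0,0],[1,0,0,-110,0,0,0]]

```text
time_s: 40.95
tcp_pos: [0.6885, 0.0033, 0.3707]
ee_rot: [[-0.183, 0.983, 0.003], [0.983, 0.183, 0.0], [-0.0, 0.003, -1.0]]
force: [-0.4, -0.2, -0.4]
width: 0.0852
gripper_force: 0.0
```

Call:
arm_command:
  steps:
    - [[1,0,-45,0,0,0,0],[1,0,-90,0,0,0,0],[1,0,-135,0,0,0,0],[1,0,-170,0,0,0,0],[1,0,-170,0,0,0,0]]

```text
time_s: 41.45
tcp_pos: [0.5149, -0.0297, 0.3669]
ee_rot: [[-0.182, 0.983, -0.007], [0.983, 0.182, -0.004], [-0.002, -0.008, -1.0]]
force: [-0.1, -0.2, -0.4]
width: 0.0852
gripper_force: 0.0
```

```bash
python3 plan.py; python3 - <<'E'
from m import *
p,d=snapshot("scene");P=cloud("scene",d);Z=P[...,2]
print("cam");rects((Z>.265)&(Z<.29)&(P[...,0]>.64)&(P[...,0]<.74)&(abs(P[...,1])<.06),P)
cv2.imwrite("pics/s8.png",cv2.resize(p[100:460,170:530],(600,600)))
E
```

```text
t 41.5 tcp [514.9 -29.7 366.9] head 100.5 F [-0.1 -0.2 -0.4] w 85.2 gf 0.0 j [ 0.61  0.25 -0.78  1.89  0.2   1.09 -0.07]
cam
  px [250. 235.] n 285 c 686.0 4.0 size 56 15 longaxis deg -79.2 z 0.2759 mean [686.8   7.4]
```

View pics/s8.png

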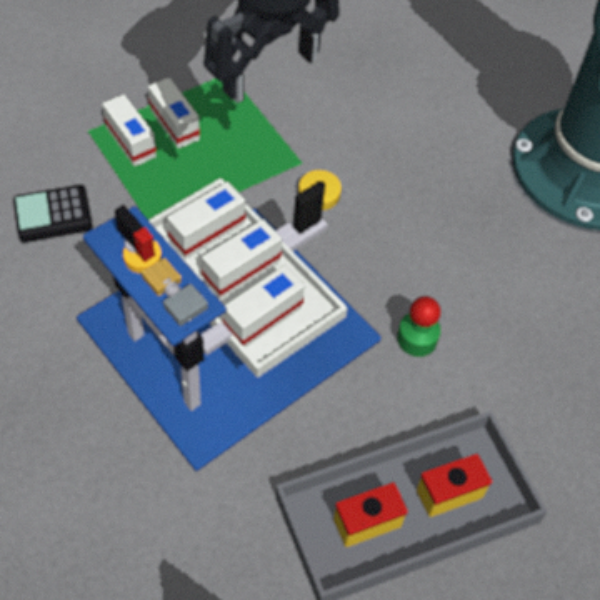

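The cam stays at 100.8° world (about 2.19 rad) and the shoe is pushed in. The tray hangs raised with three packs, the boxes are in the crate, two packs stay on the mat and the bystanders haven't moved. I'm handing in.

```bash
python3 -c "
from workcell import arm;print(arm.sign_off())"
```

```text
the job is handed in; nothing more can be done
None
```

The job is handed in with every step carried out, though sign-off returned no verdict: both used boxes are in the crate, three packs are in the tray hanging on the upper rung (about 0.090 m), two packs are still on the mat, and the cam is at about 2.19 rad facing the brass shoe; the pawl angle and shoe travel were judged from images, not read.

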